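Sort salvaged printer parts into the repair kit and the stock bins

ROBOT

A 6-joint arm with a two-finger parallel gripper is mounted at the origin on the work surface. World frame = base frame: x ahead of the robot, y to its left, z up, the work surface at z = 0. Lengths are in m, angles in rad, forces in N, time in s.
With the tool pointing down it reaches from about 0.325 to 0.775 m from the base axis. Payload 5.5 kg.
Tool frame: the origin (TCP) lies at the centre of the arm's flange, where the gripper is bolted on; the fingertips stand 182 mm ahead of it and the grasp point (between the pads) lies 163 mm ahead of it (env.finger_overhang is the distance from the TCP to the fingertips, in m); y points along the fingers, z is the direction in which the jaws open and shut, and the axes are right-handed (so a half turn about y gives the same grasp; the last joint's range is limited). The gripper opens to 88 mm and grips with 3 to 60 N. Pads are 20 mm wide; open, the fingers measure 115 mm over their backs; the gripper's body (75 mm by 178 mm) begins 61 mm behind the grasp point.
Start: joints at [1.102, 0.091, 1.231, -0, 1.82, -0.057], TCP at [0.24, 0.55, 0.405] pointing down, gripper open.
Joint ranges: [-2.87, 2.87], [-0.86, 2.18], [0.17, 2.46], [-1.51, 4.65], [0.06, 2.69], [-2.65, 2.65]. Speed limits (rad/s): [2.57, 2.57, 3.01, 3.14, 3.14, 3.14].

INTERFACE

Orientations are given as a 3x3 rotation matrix whose columns are the frame's x, y, z axes.
In Python, from rig import env gives the robot as it stands.
- The arm moves only by the tool servo_tool, never from a script. Its argument "steps" is a list of rows, each an object with "travel": the shift along the tool's x, y, z in cm, a list of three; "roll": the turn about the tool's y in rad; "jaw": the finger opening in cm, from 0 to 8.78. A call has 1 to 8 rows; each row shifts and turns the commanded pose from where the row before left it, along the tool's axes as they then stand; what a row does not reach is not made up. A row lasts 1/8 s, in which the tool goes at most 62.5 mm and 10.7 degrees, less where a joint would pass 70% of its speed; a pose out of reach is approached as far as the arm can. A call is refused whole if a number of a shift passes 6.25 or a number of a turn 0.188, either way. A call with a gripper value outside its range is refused whole. The fingers move at their own pace and stop on an object; "grip_force" is the grip in N (left out, the last holds). Time passes only in rows, so rows that do not move let the fingers close. It gives the time, the measured TCP pose, the force and the opening at its end, in the units of the state.
- env.sense(): the state, without advancing time (a new reading comes with each control period).
- env.read_camera(name): name is "side" or "top" or "wrist"; returns the picture (420x560x3 uint8, blue, green, red); there is no depth.
- env.camera_params(name): a dict with "fx", "fy", "cx", "cy" (pixels), "dist" ([k1, k2, p1, p2, k3] as OpenCV has them; the pictures are not rectified), "rvec" (rotation vector, rad) and "tvec" (3), from world to camera coordinates, as OpenCV has them; the wrist camera has in their place "hand_eye" (4x4, takes a point from camera to tool coordinates, whose origin is the TCP and whose axes are the tool frame's). Camera axes: x right, y down, z forward; pixel columns grow to the right and rows downward; lengths in m; the calibration is good to about 2 mm. A picture is of the moment at which its call begins: read the wrist's pose just before it. camera_params takes no time and is no camera call.
- env.finish_job(): hands the job in, once; it reports no verdict.
The state is a dict: "t": time; "joints": joint angles; "joint_vel": joint speeds; "joint_efforts": joint torques, N m; "ee_pos": TCP position; "orientation": TCP orientation; "ft_force": force on the tool from outside, world axes, zero at the start; "ft_torque": the same for the moment, N m; "opening": finger opening in m.
Only numpy, scipy, OpenCV 4.12 (cv2) and the standard library are available. Lean on these libraries where they do the work, as an engineer would, in place of code of your own. Each camera call takes 0.05 s, during which the arm holds its last target.

TASK

Complete the orange repair-kit tray so that it holds one bracket, one cover and one shaft, each flat on the floor of its own bay (the cover in the larger of the two empty bays, the bracket in the smaller). The tray already has its shaft, so leave that one lying as it is and put the loose shaft flat on the free floor of the green shaft bin beside the one in stock; the loose motor goes into the blue motor bin, standing on the free floor with its spindle up. Set the parts down without dropping or throwing them, and leave them all released and at rest.

Things in the scene. Friction and masses are not known exactly. Their poses are not given: they have to be found in the camera images.
- bracket: Loose U-shaped sheet-steel bracket: base 42 (its x) x 40 mm (its y), 36 mm tall, two upright cheeks 3 mm thick along x at y = +-18.5 mm with a brass bush in each; the top 11 mm of the cheeks is only 30 mm long. Mass about 90 g. Origin: centre of the underside, z up. Grip it across the cheeks (along its y, 40 mm over the outsides; it is stiff).
- cover: Loose white plastic gear cover: flange 86 (x) x 44 (y) x 4 mm, with a boxy housing 68 x 40 mm on it up to 26 mm high, dark vent slots on top. About 60 g. Origin: centre of the underside, z up. Grip the housing along its y (40 mm).
- motor: Loose square stepper motor standing with its spindle up: body 42 x 42 x 40 mm, black with bare aluminium end caps, 5 mm steel spindle to 60 mm high; a white connector at the foot of its +x side sticks out 6 mm (to x = +27 mm, 11 mm high). About 280 g. Origin: centre of the underside, z along the spindle. Grip along its y (42 mm).
- shaft: Loose guide shaft: 8 mm steel rod 120 mm long along its x, axis 12 mm above the underside, through an aluminium bearing block at its middle, 30 (x) x 34 (y) x 24 mm high, which does not slide on the rod. About 120 g, lies on the block's flat underside. Origin: centre of the block's underside, z up. Grip the block along its y (34 mm).
- kit_shaft: A second guide shaft, identical to the loose one, that already lies in the long bay of the kit tray (same size and origin). It is not fastened. It stays there.
- kit_tray: Orange kit tray, fixed, 176 (x) x 135 (y) mm; floor 3 mm, walls and ribs 3 mm thick, 12 mm high. Bays (inside size, centre in mm): shaft bay 170 x 48 at (0, -40.5); cover bay 106 (x) x 78 (y) at (-32, 25.5); smaller bracket bay 61 x 78 at (54.5, 25.5). Origin: centre of the underside, z up. The cover lies with its length along the tray's x.
- motor_bin: Blue stock bin for motors, fixed to the table, 156 (x) x 118 (y) mm, floor and walls 3 mm, rim 28 mm over the table. One motor of the same kind is fastened in it, spindle up, centred at x = -45 mm, y = 0; its body ends at x = -24 mm. The rest of the floor is free; the middle of the free part is at (26, 0) mm. Origin: centre of the underside, z up.
- shaft_bin: Green stock bin for guide shafts, fixed to the table, 156 (x) x 118 (y) mm, floor and walls 3 mm, rim 28 mm over the table. One shaft of the same kind is fastened in it, lying along x at y = -36 mm, with its block at x = -42 mm. The +y side of the floor is free; the new shaft lies well along x with its block at about (0, 15) mm. Origin: centre of the underside, z up.
Not all that is in view belongs to the job. What is shaped like the bracket but pink or purple is not meant.

How it is judged:
By the outcome, as a careful person would: the job done as asked, in the order asked, and still so for the second after the job is handed in, with the robot touching nothing.
It also fails if it takes over 96 s, if anything falls off the work surface, if the arm or the gripper's body presses on something with over 40 N, if the wrist force passes 120 N, or if a joint passes its speed limit or range.

## Working session

There is one attempt and no reset: what is moved stays moved. The work goes in short steps, Python scripts to look and compute and a tool call to move; the robot and the scene stay as the last step left them, time stands still between calls to the robot, and variables do not carry over. Pictures are saved under pics/ and viewed, and the job is handed in when it is done.

Besides the shell and the picture viewer there is one more tool, called after "Call:" as name(argument=value, ...), one argument or row to a line, values as JSON. servo_tool: Moves the arm, as the interface text tells. Its arguments: {"type":"object","properties":{"steps":{"type":"array"},"grip_force":{"type":"number"}},"required":["steps"]}

```bash
ls; mkdir -p pics; python3 - <<'E'
from rig import env
import cv2, numpy as np
np.set_printoptions(precision=4,suppress=True)
s=env.sense(); print(s)
print(env.finger_overhang)
for n in ("top","side","wrist"):
    im=env.read_camera(n); cv2.imwrite(f"pics/{n}0.png",im); print(n,env.camera_params(n))
E
```

```text
pics
{'t': 0.0, 'joints': array([ 1.1023,  0.0919,  1.2319, -0.    ,  1.8198, -0.0567]), 'joint_vel': array([0.0002, 0.0004, 0.0003, 0.0002, 0.0005, 0.0016]), 'joint_efforts': array([ -0.0002, -44.6464, -40.6433,   0.0696,   0.0297,  -0.0001]), 'ee_pos': array([0.2402, 0.5499, 0.4035]), 'orientation': array([[ 0.9164, -0.0008,  0.4003],
       [-0.4003, -0.0018,  0.9164],
       [-0.0001, -1.    , -0.002 ]]), 'ft_force': array([ 0.1207, -0.2143,  0.1862]), 'ft_torque': array([-0.0085,  0.02  , -0.0347]), 'opening': 0.08774877688685719}
0.182
top {'fx': 406.1585626726273, 'fy': 406.1585626726273, 'cx': 285.98082757073865, 'cy': 200.40811408305672, 'dist': array([-0.0668,  0.    ,  0.    ,  0.    ,  0.    ]), 'rvec': array([ 2.2032, -2.1808,  0.0967]), 'tvec': array([-0.0369,  0.4941,  0.8912])}
side {'fx': 459.63875473562734, 'fy': 459.63875473562734, 'cx': 281.5798872262669, 'cy': 210.07281843348076, 'dist': array([-0.0095,  0.    ,  0.    ,  0.    ,  0.    ]), 'rvec': array([ 2.0545, -0.8647,  0.4332]), 'tvec': array([-0.3851,  0.2387,  0.8777])}
wrist {'fx': 334.4538584035431, 'fy': 334.4538584035431, 'cx': 282.3688663303804, 'cy': 216.8639215274407, 'dist': array([-0.0724,  0.    ,  0.    ,  0.    ,  0.    ]), 'hand_eye': array([[ 0.0007,  0.9696,  0.2448, -0.0665],
       [-0.0006, -0.2448,  0.9696,  0.0196],
       [ 1.    , -0.0008,  0.0004,  0.0005],
       [ 0.    ,  0.    ,  0.    ,  1.    ]])}
```

View pics/top0.png

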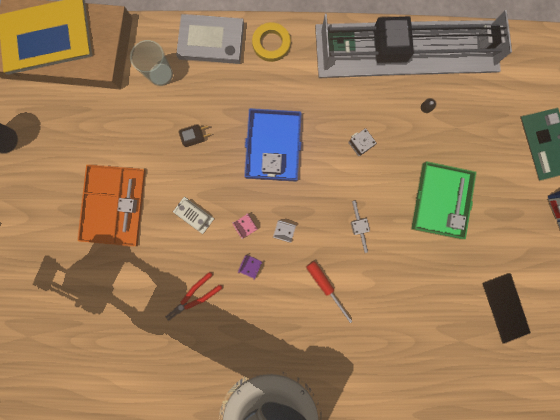

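View pics/side0.png

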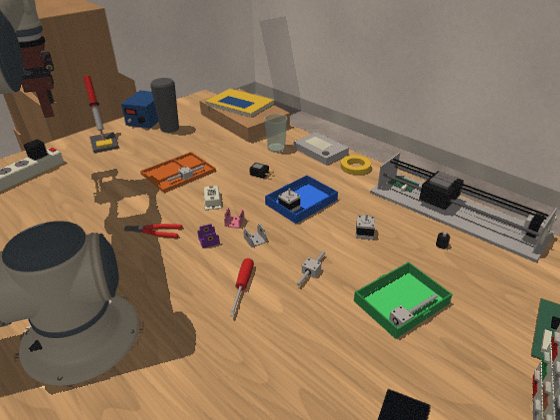

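View pics/wrist0.png

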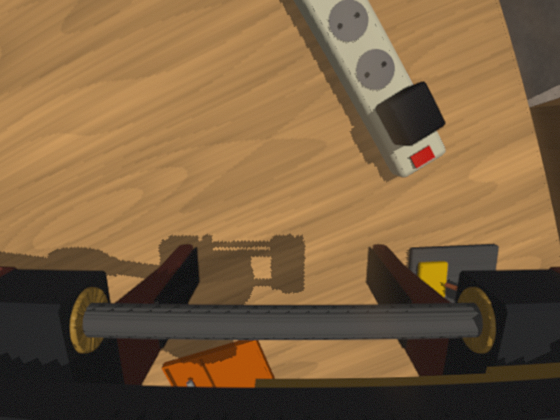

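```bash
cat > h.py <<'E'
import cv2, numpy as np
from rig import env
np.set_printoptions(precision=4,suppress=True)
def cam(name,s=None):
    p=env.camera_params(name)
    K=np.array([[p['fx'],0,p['cx']],[0,p['fy'],p['cy']],[0,0,1]]);d=np.array(p['dist'])
    if name=='wrist':
        s=s or env.sense()
        T=np.eye(4);T[:3,:3]=s['orientation'];T[:3,3]=s['ee_pos']
        C=np.linalg.inv(T@np.array(p['hand_eye']))
        return K,d,cv2.Rodrigues(C[:3,:3])[0].ravel(),C[:3,3]
    return K,d,np.array(p['rvec']),np.array(p['tvec'])
def proj(c,P):
    K,d,r,t=c
    return cv2.projectPoints(np.asarray(P,float).reshape(-1,3),r,t,K,d)[0].reshape(-1,2)
def ray(c,px,z):
    K,d,r,t=c
    u=cv2.undistortPoints(np.asarray(px,float).reshape(-1,1,2),K,d).reshape(-1,2)
    R=cv2.Rodrigues(r)[0];o=-R.T@t
    v=np.c_[u,np.ones(len(u))]@R
    return o+v*((np.asarray(z)-o[2])/v[:,2])[:,None]
def crop(im,x0,y0,x1,y1,k,fn):
    o=cv2.resize(im[y0:y1,x0:x1],None,fx=k,fy=k,interpolation=cv2.INTER_CUBIC)
    cv2.imwrite(fn,o)
E
python3 - <<'E'
from h import *
im=cv2.imread('pics/top0.png')
crop(im,165,180,385,300,3.6,'pics/c_parts.png')
crop(im,70,155,160,255,6,'pics/c_tray.png')
crop(im,235,95,385,195,5,'pics/c_motor.png')
crop(im,405,155,485,245,6,'pics/c_green.png')
c=cam('top'); 
R=cv2.Rodrigues(c[2])[0];print(-R.T@c[3])
print(ray(c,[(193,215),(285,230),(361,226),(363,141),(113,205),(274,146),(444,200)],0.01))
E
```

```text
[ 0.4285 -0.0179  0.9251]
[[ 0.4598  0.1773  0.01  ]
 [ 0.4283 -0.0304  0.01  ]
 [ 0.4389 -0.2022  0.01  ]
 [ 0.6339 -0.2078  0.01  ]
 [ 0.4804  0.3607  0.01  ]
 [ 0.6193 -0.0034  0.01  ]
 [ 0.4999 -0.395   0.01  ]]
```

View pics/c_parts.png

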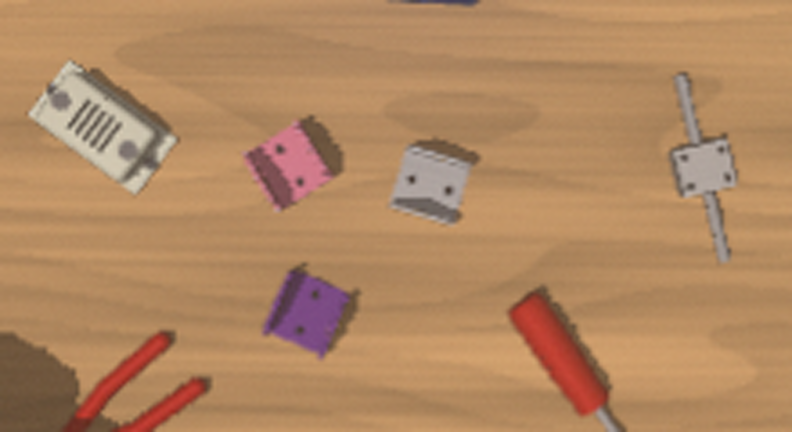

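View pics/c_tray.png

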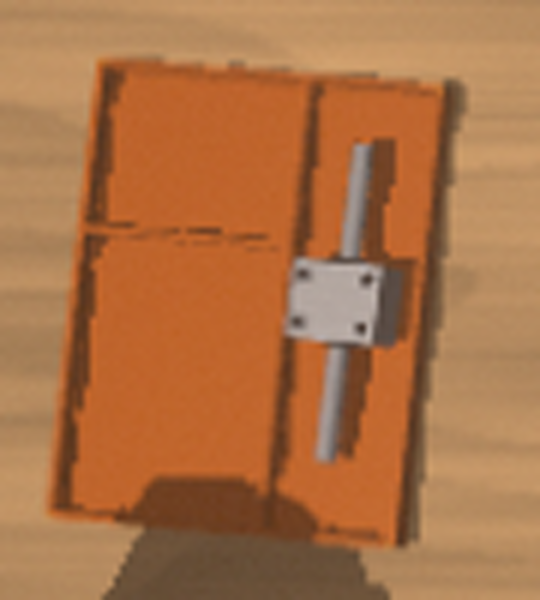

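View pics/c_motor.png

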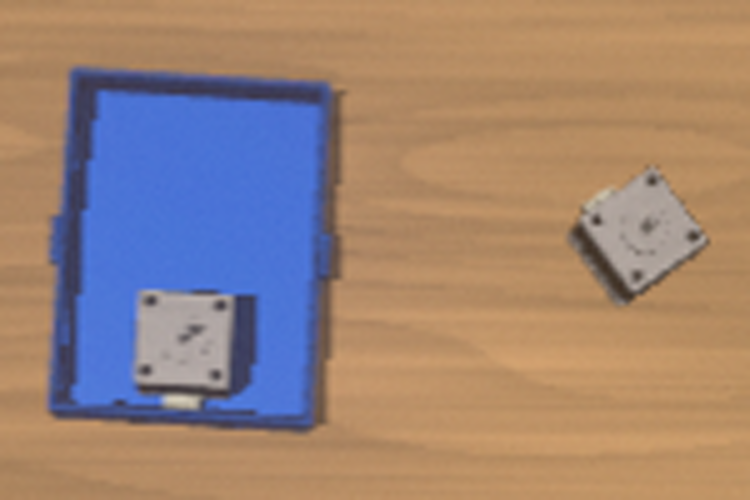

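View pics/c_green.png

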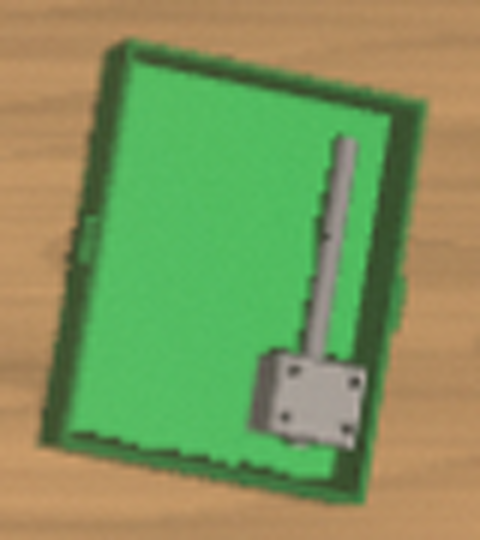

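```bash
cat > fit.py <<'E'
from h import *
from scipy.optimize import least_squares
def box(x,y,z0,z1,cx=0,cy=0):
    X=[(cx+sx*x/2,cy+sy*y/2,z) for z in(z0,z1) for sx,sy in((1,1),(1,-1),(-1,-1),(-1,1))]
    E=[(i,(i+1)%4) for i in range(4)]+[(4+i,4+(i+1)%4) for i in range(4)]+[(i,i+4) for i in range(4)]
    X=np.array(X)/1000
    return [(X[a],X[b]) for a,b in E]
M=dict(tray=box(176,135,0,12)+box(106,78,3,12,-32,25.5)+box(61,78,3,12,54.5,25.5)+box(170,48,3,12,0,-40.5),
 mbin=box(156,118,0,28)+box(150,112,3,28)+box(42,42,3,43,-45,0),
 sbin=box(156,118,0,28)+box(150,112,3,28)+box(30,34,3,27,-42,-36)+box(120,8,15,15,-42+0,-36),
 cover=box(86,44,0,4)+box(68,40,4,26), bracket=box(42,40,0,25)+box(30,40,25,36),
 motor=box(42,42,0,40)+box(6,14,0,11,24,0)+[(np.array([0,0,.04]),np.array([0,0,.06]))],
 shaft=box(30,34,0,24)+box(120,8,12,12))
def tf(p,X,z0=0):
    c,s=np.cos(p[2]),np.sin(p[2]);X=np.asarray(X,float)
    return np.c_[p[0]+c*X[:,0]-s*X[:,1],p[1]+s*X[:,0]+c*X[:,1],X[:,2]+z0]
def fit(c,Xmm,px,p0,z0=0):
    X=np.array(Xmm)/1000.;px=np.array(px,float)
    f=lambda p:(proj(c,tf(p,X,z0))-px).ravel()
    r=least_squares(f,p0,x_scale=[.01,.01,.1],loss='soft_l1',f_scale=.7)
    return r.x,np.sqrt(np.mean(r.fun**2))
def draw(im,c,m,p,x0,y0,x1,y1,k,fn,z0=0,col=(255,255,0)):
    o=cv2.resize(im[y0:y1,x0:x1],None,fx=k,fy=k,interpolation=cv2.INTER_CUBIC)
    for m,p,z0 in ([(m,p,z0)] if isinstance(m,str) else m):
      for a,b in M[m]:
        q=proj(c,tf(p,[a,b],z0));q=((q-[x0,y0]+.5)*k-.5).round().astype(int)
        cv2.line(o,tuple(map(int,q[0])),tuple(map(int,q[1])),col,1,cv2.LINE_AA)
    cv2.imwrite(fn,o)
def pk(pts,k,x0,y0): return (np.array(pts,float)+.5)/k-.5+[x0,y0]
E
cat > f1.py <<'E'
from fit import *
im=cv2.imread('pics/top0.png');c=cam('top');P={}
def go(n,X,pts,k,x0,y0,p0):
    P[n],e=fit(c,X,pk(pts,k,x0,y0),p0);print(n,P[n],'rms px',e)
go('tray',[(88,67.5,12),(88,-67.5,12),(-88,-67.5,12),(-88,67.5,12)],[(100,60),(445,86),(402,547),(50,515)],6,70,155,[.48,.36,0])
go('mbin',[(78,59,28),(78,-59,28),(-78,-59,28),(-78,59,28)],[(72,68),(332,84),(313,428),(50,410)],5,235,95,[.62,0,0])
go('sbin',[(78,-59,28),(-78,-59,28),(-78,59,0),(78,59,28)],[(427,100),(362,503),(42,443),(128,40)],6,405,155,[.5,-.395,-.1])
go('cover',[(43,22,4),(43,-22,4),(-43,-22,4),(-43,22,4)][0:4],[(28,113),(70,62),(178,140),(138,193)],3.6,165,180,[.46,.177,.9])
go('motor',[(21,21,40),(21,-21,40),(-21,-21,40),(-21,21,40)],[(580,212),(653,168),(710,240),(632,293)],5,235,95,[.634,-.208,.9])
go('shaft',[(60,0,12),(-60,0,12),(0,0,24)],[(682,74),(725,262),(704,167)],3.6,165,180,[.44,-.2,.1])
go('bracket',[(21,20,0),(21,-20,0),(-21,-20,0),(-21,20,0)],[(472,150),(460,222),(390,208),(408,142)],3.6,165,180,[.428,-.03,-1.7])
import pickle;pickle.dump(P,open('P.pkl','wb'))
L=[(n,P[n],0) for n in P]
draw(im,c,L,0,165,180,385,300,3.6,'pics/o_parts.png')
a=[]
for i,(x0,y0,x1,y1,k) in enumerate([(70,155,160,255,4),(235,95,385,195,5),(405,155,485,245,5)]):
    draw(im,c,L,0,x0,y0,x1,y1,k,f'pics/o{i}.png')
A=cv2.imread('pics/o0.png');B=cv2.imread('pics/o2.png')
o=np.zeros((450,780,3),np.uint8);o[:400,:360]=A;o[:450,370:770]=B;cv2.imwrite('pics/o02.png',o)
E
python3 f1.py
```

```text
tray [ 0.4809  0.3648 -0.0646] rms px 0.3652653580373846
mbin [ 0.6206 -0.0013 -0.0488] rms px 0.17266824870643366
sbin [ 0.4995 -0.3917 -0.1818] rms px 0.40708439105575667
cover [0.4604 0.1778 0.9515] rms px 0.47822937837721524
motor [ 0.6291 -0.2024  0.6017] rms px 0.4220914461549017
shaft [ 0.4384 -0.199   0.2252] rms px 0.3202055849917304
bracket [ 0.4284 -0.0303 -1.7618] rms px 0.881395249839897
```

View pics/o_parts.png

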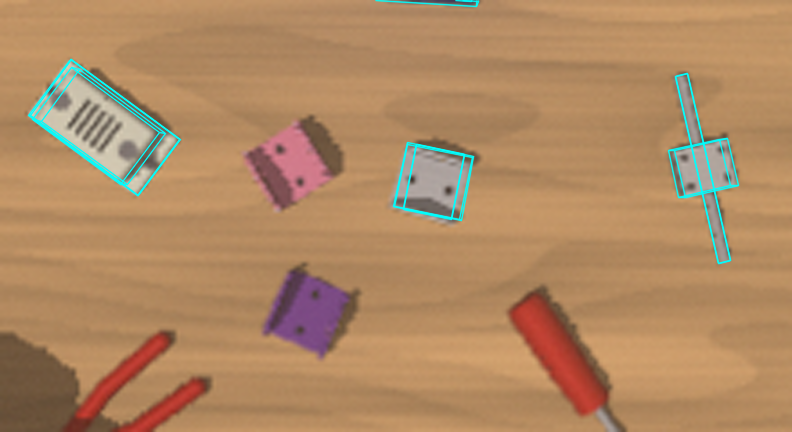

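View pics/o02.png

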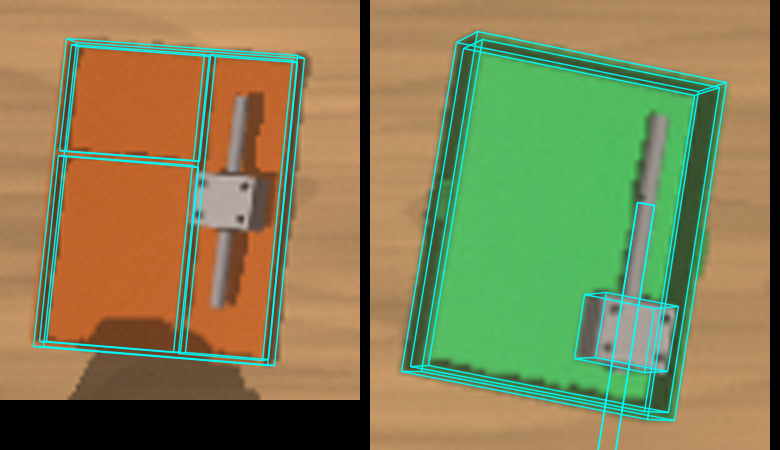

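View pics/o1.png

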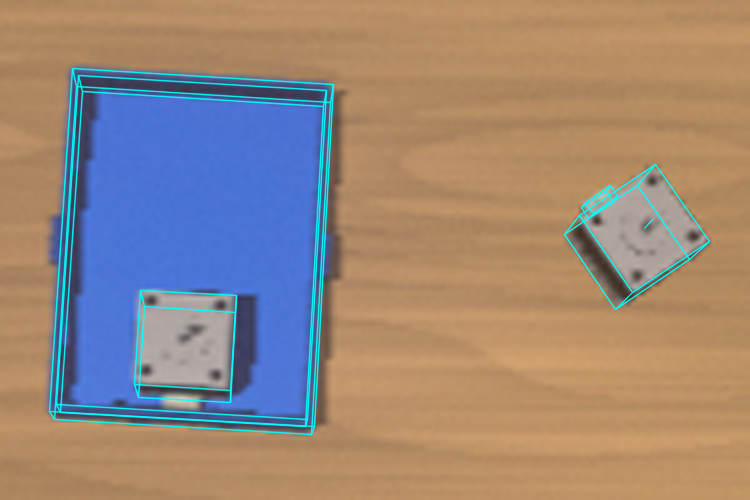

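```bash
cat > plan.py <<'E'
from h import *
import sys
# usage: plan x y zgrasp yaw  -> roll, then travel in tool axes (cm) after the roll
x,y,z,yaw=map(float,sys.argv[1:5])
s=env.sense();R=np.array(s['orientation']);p=np.array(s['ee_pos'])
cy=np.arctan2(R[1,2],R[0,2]);d=(yaw-cy+np.pi)%(2*np.pi)-np.pi
zz=np.array([np.cos(yaw),np.sin(yaw),0]);yy=np.array([0,0,-1]);xx=np.cross(yy,zz)
D=np.array([x,y,z+.163])-p
print('t',s['t'],'roll',round(-d,3),'travel cm x,y,z',(np.array([xx,yy,zz])@D*100).round(2),'j',s['joints'].round(2),'j6 end',round(s['joints'][5]-d,2),'F',s['ft_force'].round(1),'open',round(s['opening']*100,2))
E
python3 plan.py .4284 -.0303 .14 -.191
```

```text
t 0.15 roll 1.35 travel cm x,y,z [53.39 10.07 29.49] j [ 1.1   0.09  1.23  0.    1.82 -0.06] j6 end 1.29 F [ 0.4 -0.4  0.6] open 8.82
```

Call:
servo_tool(
  steps=[
    {"travel": [0, 1.25, 0], "roll": 0.169, "jaw": 8.78},
    {"travel": [0, 1.25, 0], "roll": 0.169, "jaw": 8.78},
    {"travel": [0, 1.25, 0], "roll": 0.169, "jaw": 8.78},
    {"travel": [0, 1.25, 0], "roll": 0.169, "jaw": 8.78},
    {"travel": [0, 1.25, 0], "roll": 0.169, "jaw": 8.78},
    {"travel": [0, 1.25, 0], "roll": 0.169, "jaw": 8.78},
    {"travel": [0, 1.25, 0], "roll": 0.169, "jaw": 8.78},
    {"travel": [0, 1.25, 0], "roll": 0.169, "jaw": 8.78},
  ],
  grip_force=25,
)

```text
t: 1.15
ee_pos: [0.2401, 0.5498, 0.3038]
orientation: [[-0.197, -0.0, 0.98], [-0.98, -0.001, -0.197], [0.001, -1.0, -0.0]]
ft_force: [0.0, -0.1, -0.2]
opening: 0.0876
```

Call:
servo_tool(
  steps=[
    {"travel": [4.5, 0, 2.5], "roll": 0, "jaw": 8.78},
    {"travel": [5, 0, 2.8], "roll": 0, "jaw": 8.78},
    {"travel": [5, 0, 2.8], "roll": 0, "jaw": 8.78},
    {"travel": [5, 0, 2.8], "roll": 0, "jaw": 8.78},
    {"travel": [5, 0, 2.8], "roll": 0, "jaw": 8.78},
    {"travel": [5, 0, 2.8], "roll": 0, "jaw": 8.78},
    {"travel": [5, 0, 2.8], "roll": 0, "jaw": 8.78},
    {"travel": [5, 0, 2.8], "roll": 0, "jaw": 8.78},
  ],
)

```text
t: 2.15
ee_pos: [0.3813, 0.118, 0.3046]
orientation: [[-0.191, 0.001, 0.981], [-0.981, 0.0, -0.191], [-0.0, -1.0, 0.001]]
ft_force: [0.5, -0.1, 0.1]
opening: 0.0879
```

```bash
python3 plan.py .4284 -.0303 .14 -.191
```

```text
t 2.15 roll -0.002 travel cm x,y,z [13.67  0.16  7.44] j [ 0.21 -0.47  1.9   0.    1.71  0.41] j6 end 0.41 F [ 0.5 -0.1  0.1] open 8.79
```

Call:
servo_tool(
  steps=[
    {"travel": [5, 0, 2.6], "roll": 0, "jaw": 8.78},
    {"travel": [5, 0, 2.6], "roll": 0, "jaw": 8.78},
    {"travel": [3.8, 0, 2.2], "roll": 0, "jaw": 8.78},
    {"travel": [0, 0, 0], "roll": 0, "jaw": 8.78},
  ],
)

```text
t: 2.65
ee_pos: [0.4277, -0.0321, 0.3041]
orientation: [[-0.196, -0.001, 0.981], [-0.981, -0.0, -0.196], [0.001, -1.0, -0.001]]
ft_force: [0.2, 0.5, 0.1]
opening: 0.0877
```

```bash
cat > wl.py <<'E'
from fit import *
import sys,pickle
# wl fn : take wrist picture and overlay fits
P=pickle.load(open('P.pkl','rb'))
s=env.sense();c=cam('wrist',s);im=env.read_camera('wrist');fn=sys.argv[1]
cv2.imwrite(f'pics/{fn}_raw.png',im)
L=[(n,P[n],0) for n in sys.argv[2:]]
draw(im,c,L,0,0,0,560,420,1.4,f'pics/{fn}.png')
print(s['t'],s['ee_pos'],'grasp pt px',proj(c,[s['ee_pos']+s['orientation'][:,1]*.163])*1.4)
E
python3 plan.py .4284 -.0303 .14 -.191; python3 wl.py w1 bracket
```

```text
t 2.65 roll -0.007 travel cm x,y,z [-0.19  0.11  0.04] j [-0.15 -0.38  1.84 -0.    1.69  0.04] j6 end 0.04 F [0.2 0.5 0.1] open 8.77
2.65 [ 0.4277 -0.0321  0.3041] grasp pt px [[395.2212 393.6355]]
```

View pics/w1.png

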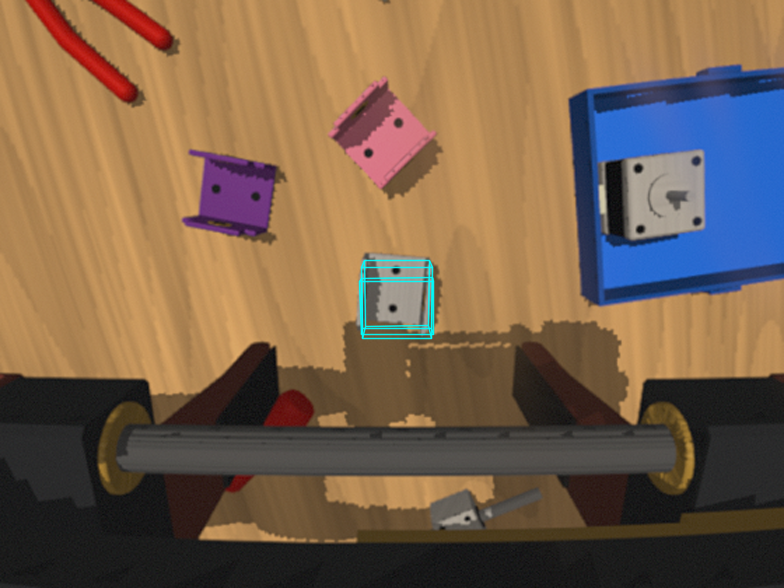

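```bash
python3 - <<'E'
from fit import *
im=cv2.imread('pics/w1_raw.png');crop(im,240,165,330,250,8,'pics/w1c.png')
E
```

```text
(no output)
```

View pics/w1c.png

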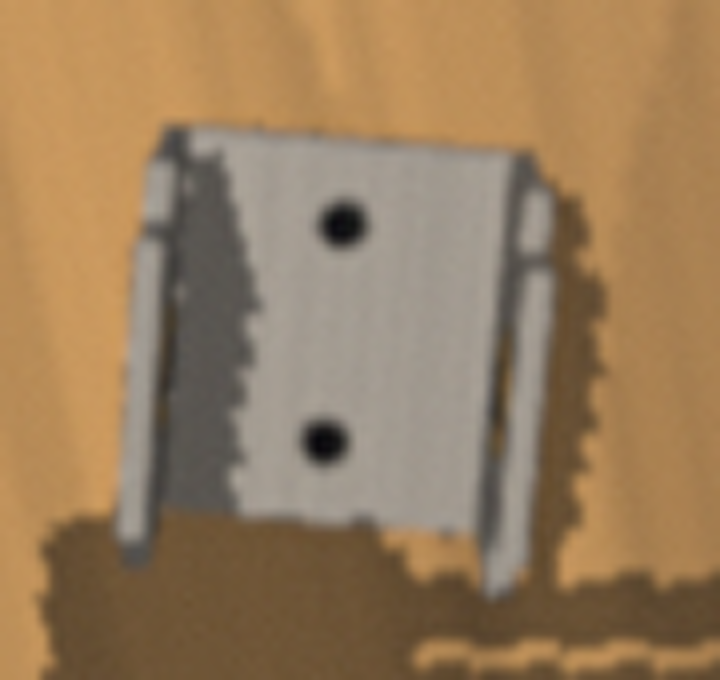

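```bash
cat > f2.py <<'E'
from fit import *
import pickle,sys
P=pickle.load(open('P.pkl','rb'))
E
python3 - <<'E'
from f2 import *
c=cam('wrist')
p,e=fit(c,[(-21,-20,0),(-21,20,0),(-15,-20,36),(15,-20,36),(-15,20,36),(15,20,36)],pk([(172,126),(530,152),(140,240),(118,542),(554,266),(525,572)],8,240,165),P['bracket'])
print(p,e);P['bracket']=p;pickle.dump(P,open('P.pkl','wb'))
draw(cv2.imread('pics/w1_raw.png'),c,'bracket',p,240,165,330,250,8,'pics/w1c2.png')
E
python3 plan.py .4284 -.0303 .14 -.191
```

```text
[ 0.4274 -0.0252 -1.8413] 0.4943998859661299
t 2.7 roll -0.005 travel cm x,y,z [-0.06  0.12  0.09] j [-0.15 -0.38  1.84  0.    1.69  0.04] j6 end 0.04 F [ 0.5 -0.4 -0.7] open 8.76
```

View pics/w1c2.png

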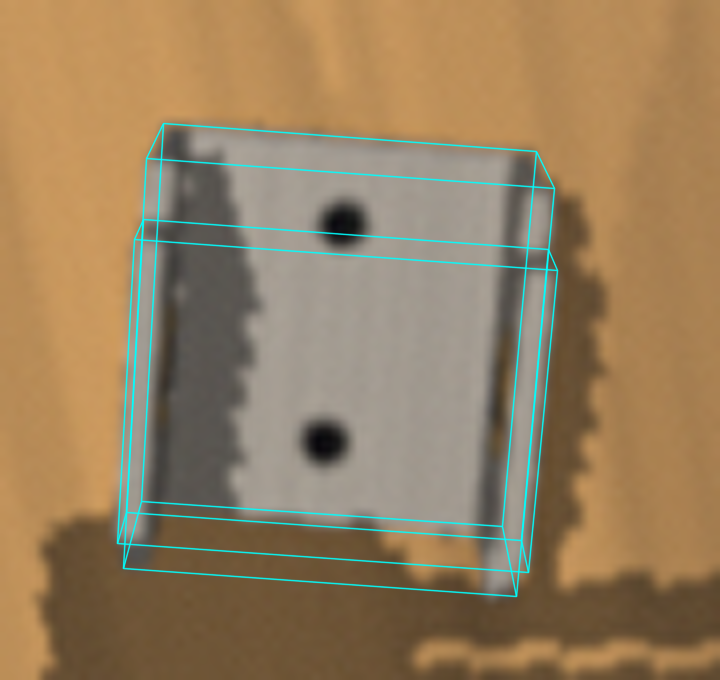

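```bash
python3 plan.py .4274 -.0252 .025 -.270
```

```text
t 2.7 roll 0.074 travel cm x,y,z [-0.53 11.62 -0.15] j [-0.15 -0.38  1.84  0.    1.69  0.04] j6 end 0.12 F [ 0.5 -0.4 -0.7] open 8.76
```

Call:
servo_tool(
  steps=[
    {"travel": [-0.5, 0, -0.1], "roll": 0.074, "jaw": 7},
    {"travel": [0, 4, 0], "roll": 0, "jaw": 7},
    {"travel": [0, 4, 0], "roll": 0, "jaw": 7},
    {"travel": [0, 2.4, 0], "roll": 0, "jaw": 7},
    {"travel": [0, 1.2, 0], "roll": 0, "jaw": 6},
    {"travel": [0, 0, 0], "roll": 0, "jaw": 4.5},
    {"travel": [0, 0, 0], "roll": 0, "jaw": 3.5},
    {"travel": [0, 0, 0], "roll": 0, "jaw": 3.5},
  ],
  grip_force=25,
)

```text
t: 3.7
ee_pos: [0.4279, -0.0246, 0.1901]
orientation: [[-0.264, 0.002, 0.965], [-0.965, 0.0, -0.264], [-0.001, -1.0, 0.002]]
ft_force: [0.5, 1.2, 2.7]
opening: 0.04
```

Call:
servo_tool(
  steps=[
    {"travel": [0, 0, 0], "roll": 0, "jaw": 3.5},
    {"travel": [0, 0, 0], "roll": 0, "jaw": 3.5},
    {"travel": [0, -1, 0], "roll": 0, "jaw": 3.5},
    {"travel": [0, -3, 0], "roll": 0, "jaw": 3.5},
    {"travel": [0, -4, 0], "roll": 0, "jaw": 3.5},
    {"travel": [0, -2, 0], "roll": 0, "jaw": 3.5},
  ],
)

```text
t: 4.45
ee_pos: [0.4276, -0.0249, 0.2911]
orientation: [[-0.264, 0.003, 0.965], [-0.965, -0.001, -0.264], [-0.0, -1.0, 0.003]]
ft_force: [0.8, -0.5, -1.2]
opening: 0.0396
```

```bash
python3 wl.py w2; python3 - <<'E'
from f2 import *
p=P['tray'];print('bays',tf(p,[(-.032,.0255,.003),(.0545,.0255,.003)]))
E
```

```text
4.45 [ 0.4276 -0.0249  0.2911] grasp pt px [[395.3392 393.6462]]
bays [[0.4506 0.3923 0.003 ]
 [0.5369 0.3867 0.003 ]]
```

View pics/w2.png

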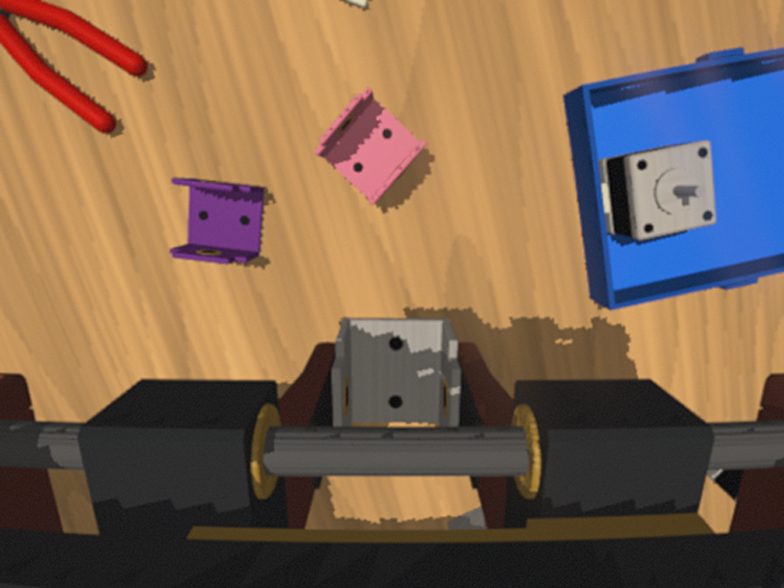

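Call:
servo_tool(
  steps=[
    {"travel": [0, 0, 0], "roll": -0.178, "jaw": 3.5},
    {"travel": [0, 0, 0], "roll": -0.178, "jaw": 3.5},
    {"travel": [0, 0, 0], "roll": -0.178, "jaw": 3.5},
    {"travel": [0, 0, 0], "roll": -0.178, "jaw": 3.5},
    {"travel": [0, 0, 0], "roll": -0.178, "jaw": 3.5},
    {"travel": [0, 0, 0], "roll": -0.178, "jaw": 3.5},
    {"travel": [0, 0, 0], "roll": -0.178, "jaw": 3.5},
    {"travel": [0, 0, 0], "roll": -0.178, "jaw": 3.5},
  ],
)

```text
t: 5.5
ee_pos: [0.4273, -0.0248, 0.2872]
orientation: [[0.918, -0.002, 0.397], [-0.397, 0.0, 0.918], [-0.002, -1.0, -0.001]]
ft_force: [0.7, 0.3, -0.3]
opening: 0.0397
```

Call:
servo_tool(
  steps=[
    {"travel": [0, 0, 0], "roll": -0.178, "jaw": 3.5},
    {"travel": [0, 0, 0], "roll": -0.178, "jaw": 3.5},
    {"travel": [0, 0, 0], "roll": 0, "jaw": 3.5},
  ],
)

```text
t: 5.88
ee_pos: [0.4273, -0.0248, 0.2874]
orientation: [[0.998, -0.002, 0.059], [-0.059, 0.0, 0.998], [-0.002, -1.0, 0.0]]
ft_force: [0.5, 0.1, 0.2]
opening: 0.04
```

```bash
python3 plan.py .5369 .3867 .1 1.506
```

```text
t 5.875 roll 0.005 travel cm x,y,z [ 8.28  2.44 41.77] j [-0.14 -0.38  1.86 -0.    1.66 -1.65] j6 end -1.64 F [0.5 0.1 0.2] open 4.0
```

Call:
servo_tool(
  steps=[
    {"travel": [0.8, 0, 4], "roll": 0.005, "jaw": 3.5},
    {"travel": [1.1, 0, 5.5], "roll": 0, "jaw": 3.5},
    {"travel": [1.1, 0, 5.5], "roll": 0, "jaw": 3.5},
    {"travel": [1.1, 0, 5.5], "roll": 0, "jaw": 3.5},
    {"travel": [1.1, 0, 5.5], "roll": 0, "jaw": 3.5},
    {"travel": [1.1, 0, 5.5], "roll": 0, "jaw": 3.5},
    {"travel": [1.1, 0, 5.5], "roll": 0, "jaw": 3.5},
    {"travel": [0.9, 0, 4.8], "roll": 0, "jaw": 3.5},
  ],
)

```text
t: 6.88
ee_pos: [0.5365, 0.3893, 0.2873]
orientation: [[0.998, -0.001, 0.067], [-0.067, -0.001, 0.998], [-0.001, -1.0, -0.001]]
ft_force: [0.2, -0.7, -0.4]
opening: 0.0397
```

Call:
servo_tool(
  steps=[
    {"travel": [0, 0, 0], "roll": 0, "jaw": 3.5},
    {"travel": [0, 0, 0], "roll": 0, "jaw": 3.5},
  ],
)

```text
t: 7.12
ee_pos: [0.5362, 0.3869, 0.2876]
orientation: [[0.998, -0.001, 0.065], [-0.065, -0.002, 0.998], [-0.001, -1.0, -0.002]]
ft_force: [0.5, 0.3, -0.5]
opening: 0.0396
```

```bash
python3 plan.py .5369 .3867 .029 1.506;python3 wl.py w3 tray
```

```text
t 7.125 roll -0.0 travel cm x,y,z [ 0.07  9.56 -0.02] j [ 0.57  0.26  1.24 -0.    1.64 -0.93] j6 end -0.93 F [ 0.5  0.3 -0.5] open 3.96
7.125 [0.5362 0.3869 0.2876] grasp pt px [[393.7596 391.5524]]
```

View pics/w3.png

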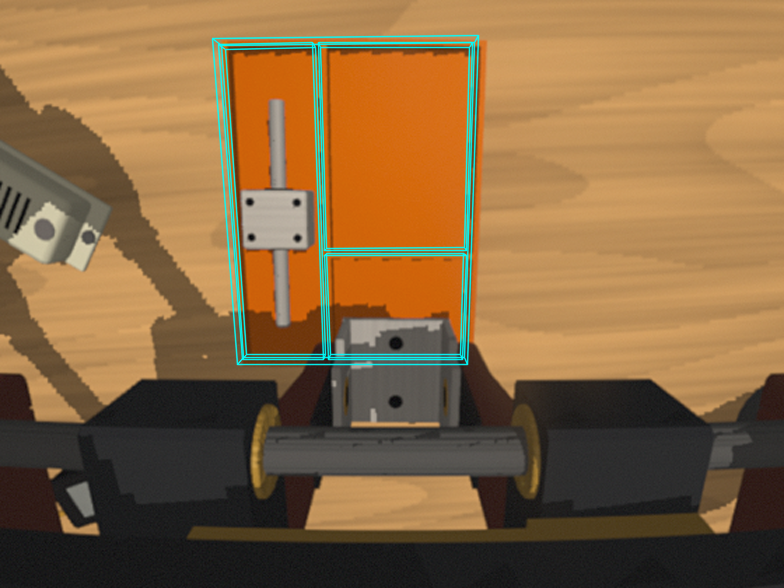

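```bash
python3 - <<'E'
from fit import *
im=cv2.imread('pics/w3_raw.png');crop(im,150,20,350,170,4,'pics/w3a.png');crop(im,150,150,350,270,4,'pics/w3b.png')
E
```

```text
(no output)
```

View pics/w3a.png

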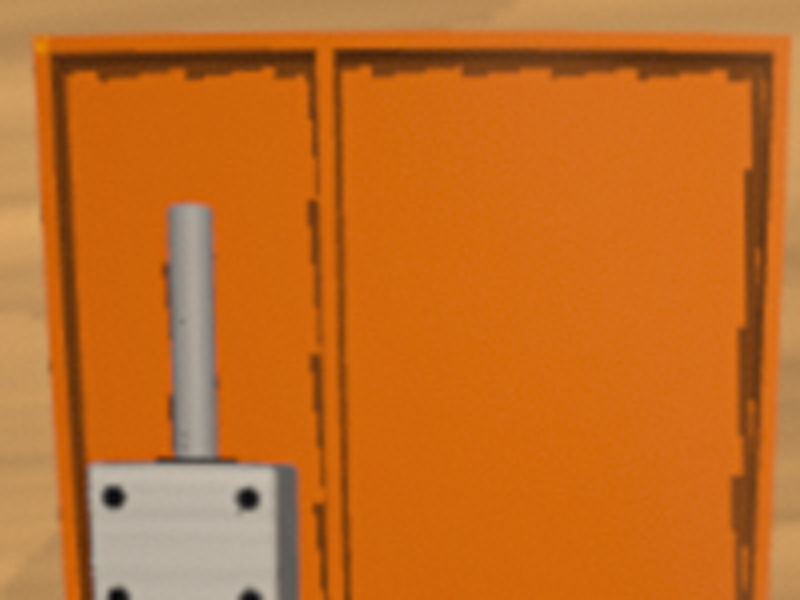

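View pics/w3b.png

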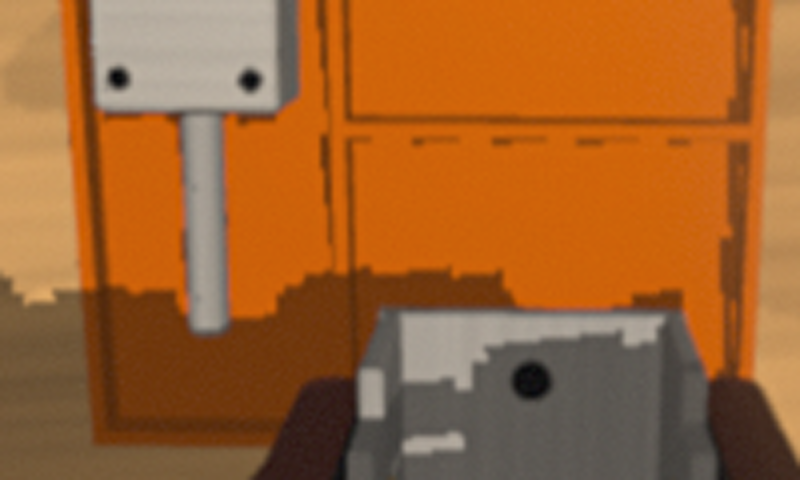

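```bash
python3 - <<'E'
from f2 import *
c=cam('wrist')
X=[(-88,-67.5,12),(-88,67.5,12),(88,-67.5,12),(22.5,67.5,12),(22.5,-15,12),(-86.5,-15,12)]
px=np.r_[pk([(35,37),(790,38)],4,150,20),pk([(95,443),(761,131),(336,128)],4,150,150),pk([(325,45)],4,150,20)]
p,e=fit(c,X,px,P['tray']);print(p,e,P['tray']);P['tray_top']=P['tray'];P['tray']=p;pickle.dump(P,open('P.pkl','wb'))
print(np.abs(proj(c,tf(p,np.array(X)/1000))-px))
draw(cv2.imread('pics/w3_raw.png'),c,'tray',p,0,0,560,420,1.4,'pics/w3d.png')
print('bays',tf(p,[(-.032,.0255,.003),(.0545,.0255,.003)]))
E
```

```text
[ 0.4831  0.3679 -0.0743] 0.4448368823615881 [ 0.4809  0.3648 -0.0646]
[[0.434  0.0488]
 [0.0002 0.1537]
 [0.5346 0.2059]
 [0.6935 0.5512]
 [0.286  0.3753]
 [0.0165 0.9079]]
bays [[0.4531 0.3958 0.003 ]
 [0.5394 0.3893 0.003 ]]
```

View pics/w3d.png

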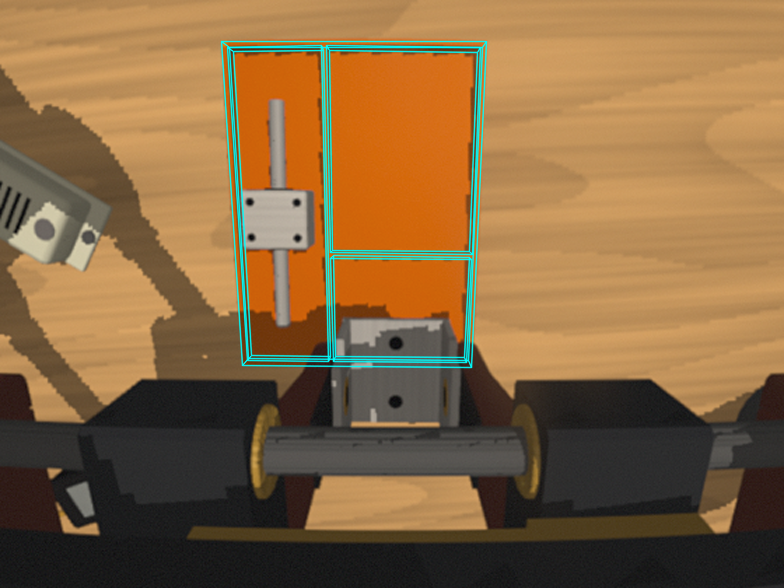

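```bash
python3 plan.py .539 .3888 .029 1.497
```

```text
t 7.175 roll 0.009 travel cm x,y,z [0.25 9.63 0.26] j [ 0.57  0.26  1.24 -0.    1.63 -0.93] j6 end -0.92 F [-0.4 -1.1 -0.6] open 3.96
```

Call:
servo_tool(
  steps=[
    {"travel": [0.25, 0, 0.25], "roll": 0.009, "jaw": 3.5},
    {"travel": [0, 3, 0], "roll": 0, "jaw": 3.5},
    {"travel": [0, 3, 0], "roll": 0, "jaw": 3.5},
    {"travel": [0, 2, 0], "roll": 0, "jaw": 3.5},
    {"travel": [0, 1, 0], "roll": 0, "jaw": 3.5},
    {"travel": [0, 0.3, 0], "roll": 0, "jaw": 3.5},
    {"travel": [0, 0, 0], "roll": 0, "jaw": 3.5},
  ],
)

```text
t: 8.05
ee_pos: [0.5392, 0.3897, 0.1966]
orientation: [[0.997, 0.001, 0.072], [-0.072, 0.001, 0.997], [0.001, -1.0, 0.001]]
ft_force: [-0.4, -0.3, -0.5]
opening: 0.0396
```

Call:
servo_tool(
  steps=[
    {"travel": [0, 0.15, 0], "roll": 0, "jaw": 3.5},
    {"travel": [0, 0, 0], "roll": 0, "jaw": 3.5},
  ],
)

```text
t: 8.3
ee_pos: [0.539, 0.3897, 0.1947]
orientation: [[0.997, 0.001, 0.072], [-0.072, 0.0, 0.997], [0.001, -1.0, 0.001]]
ft_force: [-1.4, -0.1, -0.9]
opening: 0.04
```

Call:
servo_tool(
  steps=[
    {"travel": [0, 0.12, 0], "roll": 0, "jaw": 3.5},
    {"travel": [0, 0, 0], "roll": 0, "jaw": 3.5},
  ],
)

```text
t: 8.55
ee_pos: [0.539, 0.3897, 0.1931]
orientation: [[0.997, 0.0, 0.072], [-0.072, 0.0, 0.997], [0.0, -1.0, 0.0]]
ft_force: [0.3, 0.1, 0.1]
opening: 0.04
```

Call:
servo_tool(
  steps=[
    {"travel": [0, 0.06, 0], "roll": 0, "jaw": 3.5},
    {"travel": [0, 0, 0], "roll": 0, "jaw": 3.5},
  ],
)

```text
t: 8.8
ee_pos: [0.539, 0.3897, 0.1931]
orientation: [[0.997, 0.001, 0.072], [-0.072, 0.0, 0.997], [0.001, -1.0, 0.0]]
ft_force: [-0.4, -0.9, 4.7]
opening: 0.0397
```

Call:
servo_tool(
  steps=[
    {"travel": [0, 0, 0], "roll": 0, "jaw": 4.2},
    {"travel": [0, 0, 0], "roll": 0, "jaw": 4.6},
    {"travel": [0, 0, 0], "roll": 0, "jaw": 4.6},
    {"travel": [0, -2, 0], "roll": 0, "jaw": 4.6},
    {"travel": [0, -4, 0], "roll": 0, "jaw": 5},
    {"travel": [0, -4, 0], "roll": 0, "jaw": 8},
    {"travel": [-4, 0, 0], "roll": 0, "jaw": 8},
    {"travel": [0, 0, 0], "roll": 0, "jaw": 8},
  ],
)

```text
t: 9.8
ee_pos: [0.4975, 0.393, 0.2948]
orientation: [[0.998, 0.002, 0.07], [-0.07, 0.002, 0.998], [0.002, -1.0, 0.002]]
ft_force: [0.1, -0.2, -0.7]
opening: 0.0766
```

```bash
python3 plan.py .4604 .1778 .12 -.619;python3 wl.py w4 tray cover
```

```text
t 9.8 roll 2.12 travel cm x,y,z [19.68  1.18  9.46] j [ 0.61  0.19  1.32  0.    1.63 -0.89] j6 end 1.23 F [ 0.1 -0.2 -0.7] open 7.66
9.8 [0.4975 0.393  0.2948] grasp pt px [[393.755  391.5597]]
```

View pics/w4.png

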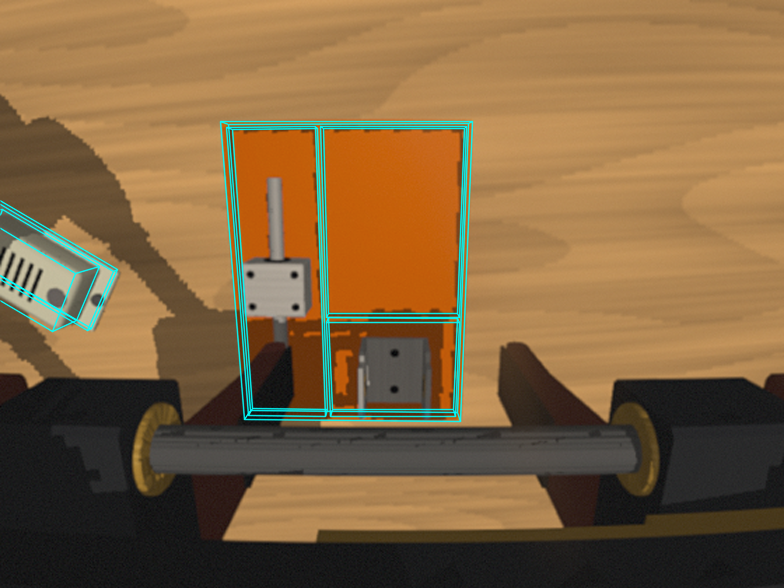

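Call:
servo_tool(
  steps=[
    {"travel": [0, 0, 0], "roll": -0.17, "jaw": 8},
    {"travel": [0, 0, 0], "roll": -0.17, "jaw": 8},
    {"travel": [0, 0, 0], "roll": -0.17, "jaw": 8},
    {"travel": [0, 0, 0], "roll": -0.17, "jaw": 8},
    {"travel": [0, 0, 0], "roll": -0.17, "jaw": 8},
    {"travel": [0, 0, 0], "roll": -0.17, "jaw": 8},
  ],
)

```text
t: 10.6
ee_pos: [0.4999, 0.3923, 0.2925]
orientation: [[0.579, 0.0, -0.815], [0.815, -0.0, 0.579], [-0.0, -1.0, -0.0]]
ft_force: [0.5, -0.2, 0.0]
opening: 0.0801
```

```bash
python3 plan.py .4604 .1778 .12 2.522
```

```text
t 10.6 roll 0.002 travel cm x,y,z [-19.76   0.95  -9.24] j [ 0.61  0.19  1.32 -0.    1.63 -1.91] j6 end -1.91 F [ 0.5 -0.2  0. ] open 8.01
```

Call:
servo_tool(
  steps=[
    {"travel": [-4, 0, -1.8], "roll": 0, "jaw": 8},
    {"travel": [-4.5, 0, -2.1], "roll": 0, "jaw": 8},
    {"travel": [-4.5, 0, -2.1], "roll": 0, "jaw": 8},
    {"travel": [-4, 0.5, -1.9], "roll": 0, "jaw": 8},
    {"travel": [-2.7, 0.4, -1.3], "roll": 0, "jaw": 8},
    {"travel": [0, 0, 0], "roll": 0, "jaw": 8},
    {"travel": [0, 0, 0], "roll": 0, "jaw": 8},
  ],
)

```text
t: 11.48
ee_pos: [0.4595, 0.1791, 0.2838]
orientation: [[0.584, 0.001, -0.812], [0.812, 0.001, 0.584], [0.001, -1.0, -0.0]]
ft_force: [0.3, -0.3, 0.2]
opening: 0.0802
```

```bash
python3 plan.py .4604 .1778 .12 2.522;python3 wl.py w5 cover
```

```text
t 11.475 roll -0.003 travel cm x,y,z [-0.05  0.08 -0.15] j [ 0.3  -0.19  1.72  0.    1.61 -2.22] j6 end -2.22 F [ 0.3 -0.3  0.2] open 8.02
11.475 [0.4595 0.1791 0.2838] grasp pt px [[394.9516 390.3851]]
```

View pics/w5.png

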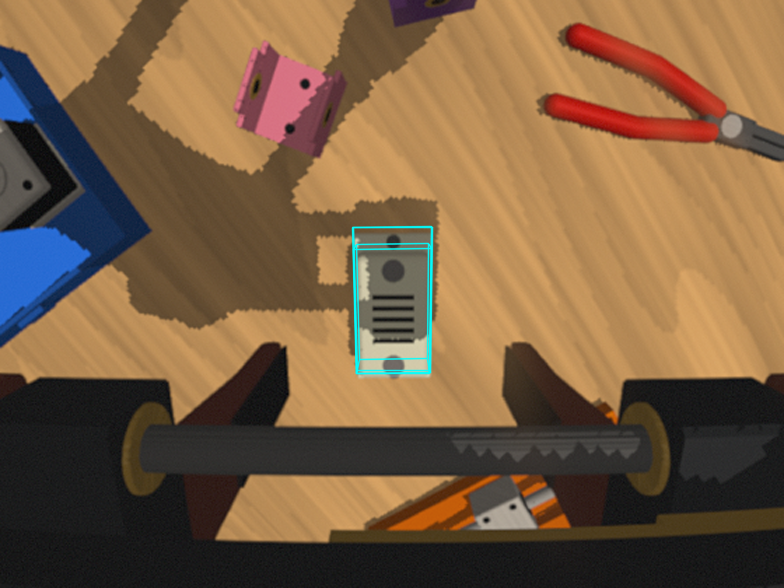

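Call:
servo_tool(
  steps=[
    {"travel": [0.15, 0, -0.1], "roll": 0, "jaw": 7},
    {"travel": [0, 3.5, 0], "roll": 0, "jaw": 6.5},
    {"travel": [0, 3.5, 0], "roll": 0, "jaw": 6.5},
    {"travel": [0, 1.7, 0], "roll": 0, "jaw": 6},
    {"travel": [0, 0.7, 0], "roll": 0, "jaw": 5.5},
    {"travel": [0, 0, 0], "roll": 0, "jaw": 4.5},
    {"travel": [0, 0, 0], "roll": 0, "jaw": 3.5},
    {"travel": [0, 0, 0], "roll": 0, "jaw": 3.5},
  ],
  grip_force=20,
)

```text
t: 12.52
ee_pos: [0.4611, 0.1796, 0.1907]
orientation: [[0.583, 0.002, -0.812], [0.812, 0.001, 0.583], [0.002, -1.0, -0.001]]
ft_force: [0.2, -0.1, 2.3]
opening: 0.0398
```

Call:
servo_tool(
  steps=[
    {"travel": [0, 0, 0], "roll": 0, "jaw": 3.5},
  ],
)

```text
t: 12.65
ee_pos: [0.4611, 0.1796, 0.1907]
orientation: [[0.583, 0.002, -0.812], [0.812, 0.001, 0.583], [0.002, -1.0, -0.001]]
ft_force: [-0.8, 0.2, 4.4]
opening: 0.0399
```

Call:
servo_tool(
  steps=[
    {"travel": [0, -1, 0], "roll": 0, "jaw": 3.5},
    {"travel": [0, -3, 0], "roll": 0, "jaw": 3.5},
    {"travel": [0, -4, 0], "roll": 0, "jaw": 3.5},
    {"travel": [0, -1, 0], "roll": 0.17, "jaw": 3.5},
    {"travel": [0, 0, 0], "roll": 0.17, "jaw": 3.5},
    {"travel": [0, 0, 0], "roll": 0.17, "jaw": 3.5},
    {"travel": [0, 0, 0], "roll": 0.17, "jaw": 3.5},
    {"travel": [0, 0, 0], "roll": 0.17, "jaw": 3.5},
  ],
)

```text
t: 13.65
ee_pos: [0.4605, 0.1794, 0.2795]
orientation: [[0.996, -0.0, -0.092], [0.092, -0.0, 0.996], [-0.0, -1.0, -0.0]]
ft_force: [0.1, -1.0, -1.0]
opening: 0.0402
```

Call:
servo_tool(
  steps=[
    {"travel": [0, 0, 0], "roll": 0.17, "jaw": 3.5},
    {"travel": [0, 0, 0], "roll": 0, "jaw": 3.5},
  ],
)

```text
t: 13.9
ee_pos: [0.4605, 0.1794, 0.2795]
orientation: [[0.998, -0.0, 0.07], [-0.07, -0.0, 0.998], [-0.0, -1.0, -0.0]]
ft_force: [1.1, 0.0, 0.0]
opening: 0.0397
```

```bash
python3 plan.py .4525 .3955 .12 1.497;python3 wl.py w6
```

```text
t 13.9 roll 0.003 travel cm x,y,z [-2.39 -0.35 21.5 ] j [ 0.3  -0.19  1.72 -0.    1.61 -1.2 ] j6 end -1.19 F [1.1 0.  0. ] open 3.97
13.9 [0.4605 0.1794 0.2795] grasp pt px [[393.7561 391.5609]]
```

View pics/w6.png

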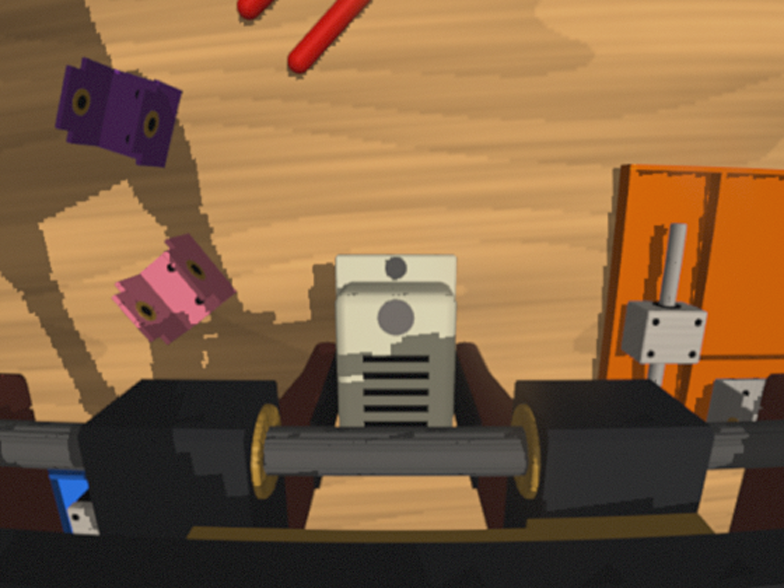

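Call:
servo_tool(
  steps=[
    {"travel": [-0.4, 0, 4], "roll": 0, "jaw": 3.5},
    {"travel": [-0.6, 0, 5], "roll": 0, "jaw": 3.5},
    {"travel": [-0.6, 0, 5], "roll": 0, "jaw": 3.5},
    {"travel": [-0.5, 0, 4.5], "roll": 0, "jaw": 3.5},
    {"travel": [-0.3, 0, 3], "roll": 0.003, "jaw": 3.5},
    {"travel": [0, 0, 0], "roll": 0, "jaw": 3.5},
    {"travel": [0, 0, 0], "roll": 0, "jaw": 3.5},
  ],
)

```text
t: 14.82
ee_pos: [0.4521, 0.3951, 0.2791]
orientation: [[0.997, -0.0, 0.073], [-0.073, -0.001, 0.997], [-0.0, -1.0, -0.001]]
ft_force: [-0.0, -0.3, -1.2]
opening: 0.0396
```

```bash
python3 plan.py .4525 .3955 .031 1.497;python3 wl.py w7
```

```text
t 14.825 roll 0.001 travel cm x,y,z [0.03 8.51 0.05] j [ 0.66  0.1   1.44 -0.    1.6  -0.84] j6 end -0.84 F [-0.  -0.3 -1.2] open 3.96
14.825 [0.4521 0.3951 0.2791] grasp pt px [[393.7556 391.5654]]
```

View pics/w7.png

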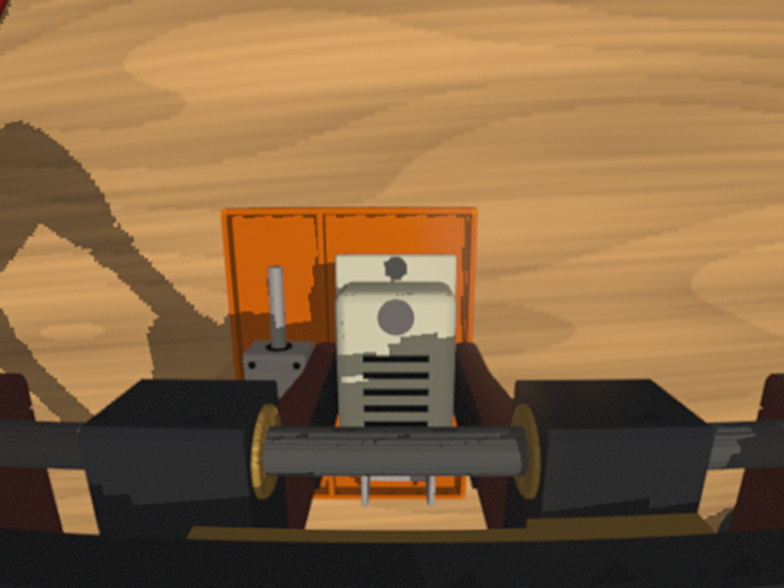

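Call:
servo_tool(
  steps=[
    {"travel": [0, 3, 0], "roll": 0, "jaw": 3.5},
    {"travel": [0, 3, 0], "roll": 0, "jaw": 3.5},
    {"travel": [0, 1.5, 0], "roll": 0, "jaw": 3.5},
    {"travel": [0, 0.7, 0], "roll": 0, "jaw": 3.5},
    {"travel": [0, 0.15, 0], "roll": 0, "jaw": 3.5},
    {"travel": [0, 0, 0], "roll": 0, "jaw": 3.5},
  ],
)

```text
t: 15.62
ee_pos: [0.4524, 0.3958, 0.197]
orientation: [[0.997, 0.001, 0.075], [-0.075, 0.001, 0.997], [0.001, -1.0, 0.001]]
ft_force: [0.0, -0.2, -0.3]
opening: 0.0399
```

Call:
servo_tool(
  steps=[
    {"travel": [0, 0.1, 0], "roll": 0, "jaw": 3.5},
    {"travel": [0, 0, 0], "roll": 0, "jaw": 3.5},
  ],
)

```text
t: 15.88
ee_pos: [0.4521, 0.3957, 0.1953]
orientation: [[0.997, 0.001, 0.075], [-0.075, 0.0, 0.997], [0.0, -1.0, 0.0]]
ft_force: [-0.2, -0.1, -0.4]
opening: 0.0401
```

Call:
servo_tool(
  steps=[
    {"travel": [0, 0.12, 0], "roll": 0, "jaw": 3.5},
    {"travel": [0, 0, 0], "roll": 0, "jaw": 3.5},
  ],
)

```text
t: 16.12
ee_pos: [0.4521, 0.3957, 0.1938]
orientation: [[0.997, 0.0, 0.075], [-0.075, 0.0, 0.997], [0.0, -1.0, 0.0]]
ft_force: [-0.7, 0.9, -0.0]
opening: 0.0397
```

Call:
servo_tool(
  steps=[
    {"travel": [0, 0.06, 0], "roll": 0, "jaw": 3.5},
    {"travel": [0, 0, 0], "roll": 0, "jaw": 3.5},
  ],
)

```text
t: 16.38
ee_pos: [0.4521, 0.3957, 0.1937]
orientation: [[0.997, 0.0, 0.075], [-0.075, 0.0, 0.997], [0.0, -1.0, 0.0]]
ft_force: [-2.3, -1.3, 4.9]
opening: 0.0399
```

Contact on the floor; release and rise.

Call:
servo_tool(
  steps=[
    {"travel": [0, 0, 0], "roll": 0, "jaw": 4.2},
    {"travel": [0, 0, 0], "roll": 0, "jaw": 4.4},
    {"travel": [0, 0, 0], "roll": 0, "jaw": 4.4},
    {"travel": [0, -1.5, 0], "roll": 0, "jaw": 4.4},
    {"travel": [0, -4, 0], "roll": 0, "jaw": 5},
    {"travel": [0, -5, 0], "roll": 0, "jaw": 8},
    {"travel": [0, -2, 0], "roll": 0, "jaw": 8},
  ],
)

```text
t: 17.25
ee_pos: [0.4523, 0.3958, 0.323]
orientation: [[0.997, 0.005, 0.075], [-0.075, 0.004, 0.997], [0.005, -1.0, 0.005]]
ft_force: [0.7, 0.3, -0.2]
opening: 0.0666
```

```bash
python3 plan.py .4384 -.199 .15 1.796;python3 wl.py w8 tray; python3 - <<'E'
from h import *
im=env.read_camera('top');crop(im,70,155,170,255,6,'pics/t1.png')
E
```

```text
t 17.25 roll -0.3 travel cm x,y,z [-14.64   1.   -57.67] j [ 0.66  0.09  1.38 -0.    1.67 -0.83] j6 end -1.13 F [ 0.7  0.3 -0.2] open 6.66
17.25 [0.4523 0.3958 0.323 ] grasp pt px [[393.7518 391.5657]]
```

View pics/w8.png

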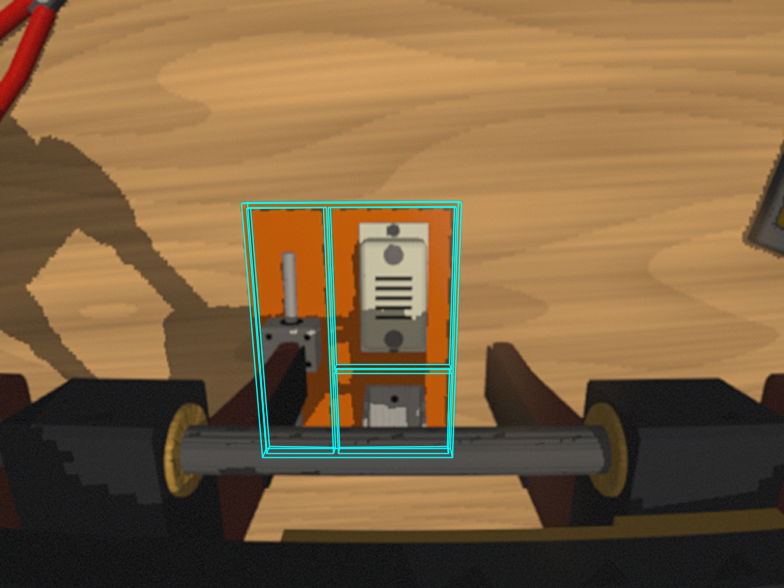

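View pics/t1.png

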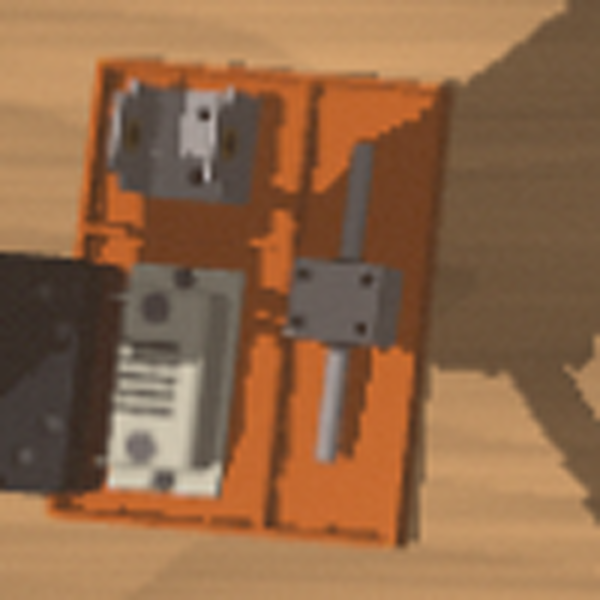

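Call:
servo_tool(
  steps=[
    {"travel": [0, 0, 0], "roll": -0.15, "jaw": 8},
    {"travel": [0, 0, 0], "roll": -0.15, "jaw": 8},
    {"travel": [-1.1, 0, -4.3], "roll": 0, "jaw": 8},
    {"travel": [-1.4, 0, -5.5], "roll": 0, "jaw": 8},
    {"travel": [-1.4, 0, -5.5], "roll": 0, "jaw": 8},
    {"travel": [-1.4, 0, -5.5], "roll": 0, "jaw": 8},
    {"travel": [-1.4, 0, -5.5], "roll": 0, "jaw": 8},
    {"travel": [-1.4, 0, -5.5], "roll": 0, "jaw": 8},
  ],
)

```text
t: 18.35
ee_pos: [0.4435, 0.0659, 0.3154]
orientation: [[0.975, -0.003, -0.224], [0.224, -0.0, 0.975], [-0.003, -1.0, 0.0]]
ft_force: [1.7, -0.9, 0.2]
opening: 0.0802
```

Call:
servo_tool(
  steps=[
    {"travel": [-1.4, 0, -5.5], "roll": 0, "jaw": 8},
    {"travel": [-1.4, 0, -5.5], "roll": 0, "jaw": 8},
    {"travel": [-1.4, 0.5, -5.5], "roll": 0, "jaw": 8},
    {"travel": [-1.4, 0.5, -5.5], "roll": 0, "jaw": 8},
    {"travel": [-0.9, 0, -3.8], "roll": 0, "jaw": 8},
    {"travel": [0, 0, 0], "roll": 0, "jaw": 8},
    {"travel": [0, 0, 0], "roll": 0, "jaw": 8},
  ],
)

```text
t: 19.23
ee_pos: [0.4382, -0.198, 0.3063]
orientation: [[0.975, -0.002, -0.223], [0.223, 0.002, 0.975], [-0.002, -1.0, 0.002]]
ft_force: [-0.0, 0.2, -0.6]
opening: 0.0801
```

```bash
python3 plan.py .4384 -.199 .15 1.796;python3 wl.py w9 shaft
```

```text
t 19.225 roll -0.0 travel cm x,y,z [-0.01 -0.67 -0.1 ] j [-0.5  -0.23  1.71  0.    1.66 -2.29] j6 end -2.29 F [-0.   0.2 -0.6] open 8.01
19.225 [ 0.4382 -0.198   0.3063] grasp pt px [[393.9588 391.1103]]
```

View pics/w9.png

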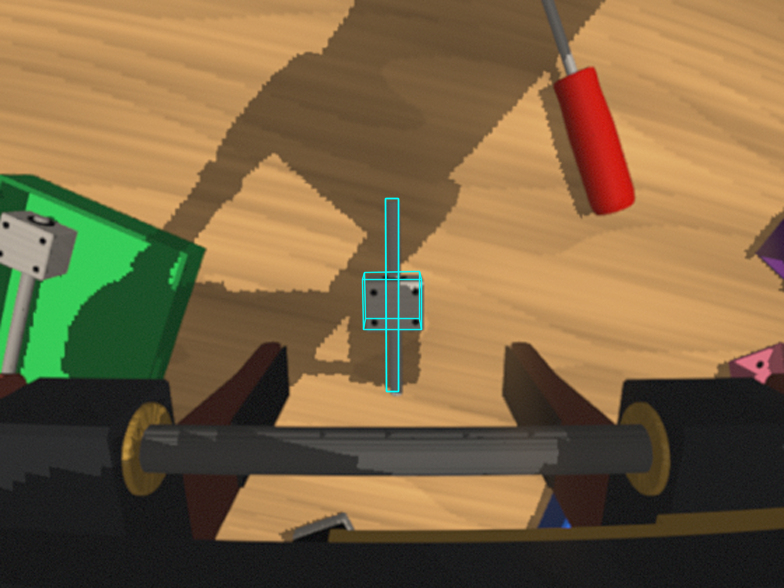

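Call:
servo_tool(
  steps=[
    {"travel": [0, 4, -0.1], "roll": 0, "jaw": 7},
    {"travel": [0, 4, 0], "roll": 0, "jaw": 6},
    {"travel": [0, 2.7, 0], "roll": 0, "jaw": 5.5},
    {"travel": [0, 1.2, 0], "roll": 0, "jaw": 5},
    {"travel": [0, 0, 0], "roll": 0, "jaw": 4},
    {"travel": [0, 0, 0], "roll": 0, "jaw": 2.8},
    {"travel": [0, 0, 0], "roll": 0, "jaw": 2.8},
    {"travel": [0, 0, 0], "roll": 0, "jaw": 2.8},
  ],
  grip_force=30,
)

```text
t: 20.27
ee_pos: [0.4391, -0.1996, 0.1905]
orientation: [[0.975, 0.002, -0.223], [0.223, -0.001, 0.975], [0.002, -1.0, -0.001]]
ft_force: [0.9, 0.7, 4.9]
opening: 0.0338
```

Call:
servo_tool(
  steps=[
    {"travel": [0, -1, 0], "roll": 0, "jaw": 2.8},
    {"travel": [0, -3, 0], "roll": 0, "jaw": 2.8},
    {"travel": [0, -4, 0], "roll": 0, "jaw": 2.8},
    {"travel": [0, -3.5, 0], "roll": 0.136, "jaw": 2.8},
    {"travel": [0, 0, 0], "roll": 0.136, "jaw": 2.8},
    {"travel": [0, 0, 0], "roll": 0.136, "jaw": 2.8},
    {"travel": [0, 0, 0], "roll": 0, "jaw": 2.8},
  ],
)

```text
t: 21.15
ee_pos: [0.4385, -0.1995, 0.3044]
orientation: [[0.984, -0.0, 0.181], [-0.181, -0.0, 0.984], [0.0, -1.0, -0.0]]
ft_force: [-0.2, -0.7, -1.0]
opening: 0.0339
```

```bash
python3 - <<'E'
from f2 import *
print(tf(P['sbin'],[(0,.015,.003)]))
E
python3 wl.py w10 sbin
```

```text
[[ 0.5022 -0.3769  0.003 ]]
21.15 [ 0.4385 -0.1995  0.3044] grasp pt px [[393.7163 391.743 ]]
```

View pics/w10.png

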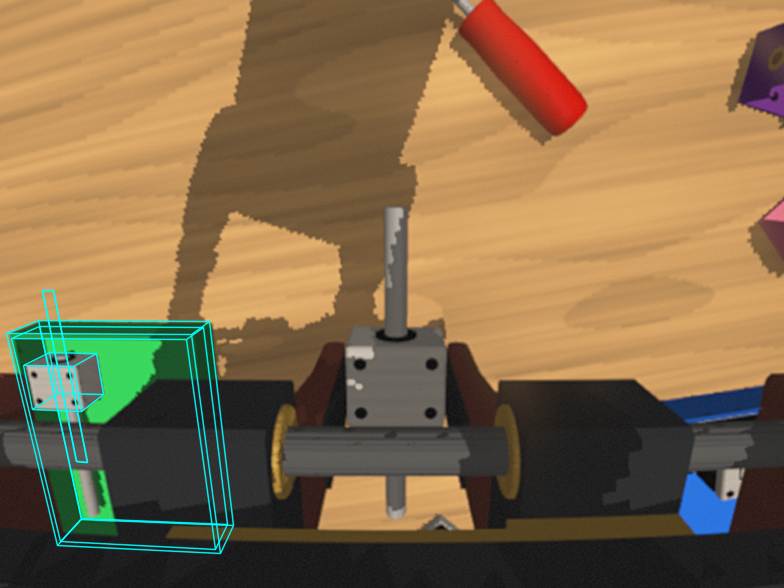

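```bash
python3 plan.py .5022 -.3769 .13 1.389
```

```text
t 21.2 roll 0.002 travel cm x,y,z [  9.47   1.12 -16.3 ] j [-0.5  -0.23  1.71 -0.    1.66 -1.89] j6 end -1.89 F [ 0.3  0.2 -1.1] open 3.38
```

Call:
servo_tool(
  steps=[
    {"travel": [2, 0, -3.5], "roll": 0, "jaw": 2.8},
    {"travel": [2.5, 0, -4.3], "roll": 0, "jaw": 2.8},
    {"travel": [2.5, 0, -4.3], "roll": 0, "jaw": 2.8},
    {"travel": [2.5, 0, -4.2], "roll": 0, "jaw": 2.8},
    {"travel": [0, 0, 0], "roll": 0, "jaw": 2.8},
    {"travel": [0, 0, 0], "roll": 0, "jaw": 2.8},
  ],
)

```text
t: 21.95
ee_pos: [0.5023, -0.3767, 0.3035]
orientation: [[0.984, -0.001, 0.18], [-0.18, 0.001, 0.984], [-0.001, -1.0, 0.001]]
ft_force: [-0.1, 0.4, -1.7]
opening: 0.0335
```

```bash
python3 plan.py .5022 -.3769 .13 1.389; python3 wl.py w11 sbin
```

```text
t 21.95 roll 0.0 travel cm x,y,z [-0.01  1.05 -0.02] j [-0.7   0.17  1.32  0.    1.65 -2.09] j6 end -2.09 F [-0.1  0.4 -1.7] open 3.35
21.95 [ 0.5023 -0.3767  0.3035] grasp pt px [[393.7148 391.7438]]
```

View pics/w11.png

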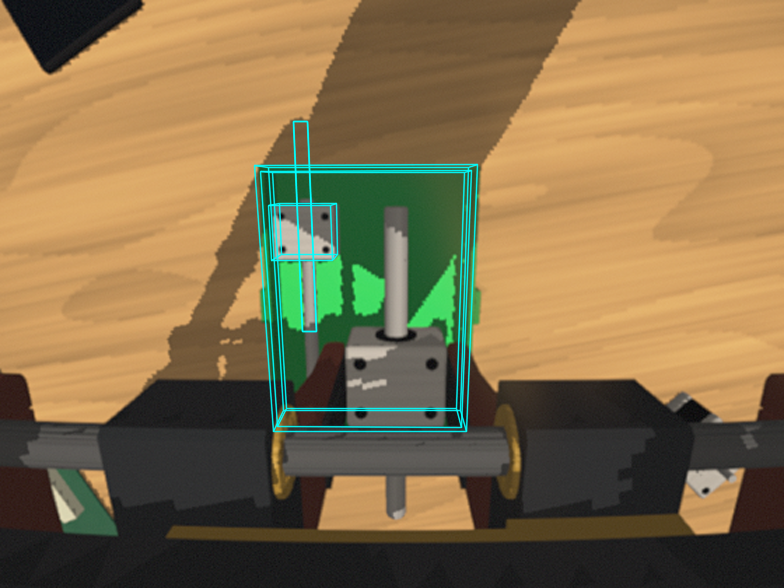

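Call:
servo_tool(
  steps=[
    {"travel": [0, 3.5, 0], "roll": 0, "jaw": 2.8},
    {"travel": [0, 4, 0], "roll": 0, "jaw": 2.8},
    {"travel": [0, 2.2, 0], "roll": 0, "jaw": 2.8},
    {"travel": [0, 0.9, 0], "roll": 0, "jaw": 2.8},
    {"travel": [0, 0.1, 0], "roll": 0, "jaw": 2.8},
    {"travel": [0, 0, 0], "roll": 0, "jaw": 2.8},
  ],
)

```text
t: 22.75
ee_pos: [0.5028, -0.377, 0.1989]
orientation: [[0.983, 0.002, 0.181], [-0.181, -0.002, 0.983], [0.002, -1.0, -0.001]]
ft_force: [0.7, -0.3, -1.5]
opening: 0.0335
```

Call:
servo_tool(
  steps=[
    {"travel": [0, 0.15, 0], "roll": 0, "jaw": 2.8},
    {"travel": [0, 0, 0], "roll": 0, "jaw": 2.8},
  ],
)

```text
t: 23.0
ee_pos: [0.5025, -0.3771, 0.1961]
orientation: [[0.983, 0.001, 0.182], [-0.182, -0.001, 0.983], [0.001, -1.0, -0.0]]
ft_force: [0.2, 0.6, -1.7]
opening: 0.034
```

Call:
servo_tool(
  steps=[
    {"travel": [0, 0.2, 0], "roll": 0, "jaw": 2.8},
    {"travel": [0, 0, 0], "roll": 0, "jaw": 2.8},
  ],
)

```text
t: 23.25
ee_pos: [0.5024, -0.377, 0.1935]
orientation: [[0.983, 0.0, 0.182], [-0.182, -0.0, 0.983], [0.0, -1.0, -0.0]]
ft_force: [0.3, 0.1, -0.3]
opening: 0.0336
```

Call:
servo_tool(
  steps=[
    {"travel": [0, 0.06, 0], "roll": 0, "jaw": 2.8},
    {"travel": [0, 0, 0], "roll": 0, "jaw": 2.8},
  ],
)

```text
t: 23.5
ee_pos: [0.5024, -0.377, 0.1935]
orientation: [[0.983, 0.0, 0.182], [-0.182, -0.0, 0.983], [0.0, -1.0, -0.0]]
ft_force: [-2.3, 1.5, 3.5]
opening: 0.034
```

Call:
servo_tool(
  steps=[
    {"travel": [0, 0, 0], "roll": 0, "jaw": 3.6},
    {"travel": [0, 0, 0], "roll": 0, "jaw": 4},
    {"travel": [0, 0, 0], "roll": 0, "jaw": 4},
    {"travel": [0, -1.5, 0], "roll": 0, "jaw": 4},
    {"travel": [0, -4, 0], "roll": 0, "jaw": 4.5},
    {"travel": [0, -5, 0], "roll": 0, "jaw": 7},
    {"travel": [0, -3, 0], "roll": 0, "jaw": 8.5},
    {"travel": [0, 0, 0], "roll": 0, "jaw": 8.5},
  ],
)

```text
t: 24.5
ee_pos: [0.5027, -0.3772, 0.3328]
orientation: [[0.983, 0.006, 0.182], [-0.182, -0.005, 0.983], [0.007, -1.0, -0.004]]
ft_force: [-0.7, 0.6, -0.7]
opening: 0.0718
```

```bash
python3 wl.py w12 sbin
```

```text
24.5 [ 0.5027 -0.3772  0.3328] grasp pt px [[393.7224 391.7384]]
```

View pics/w12.png

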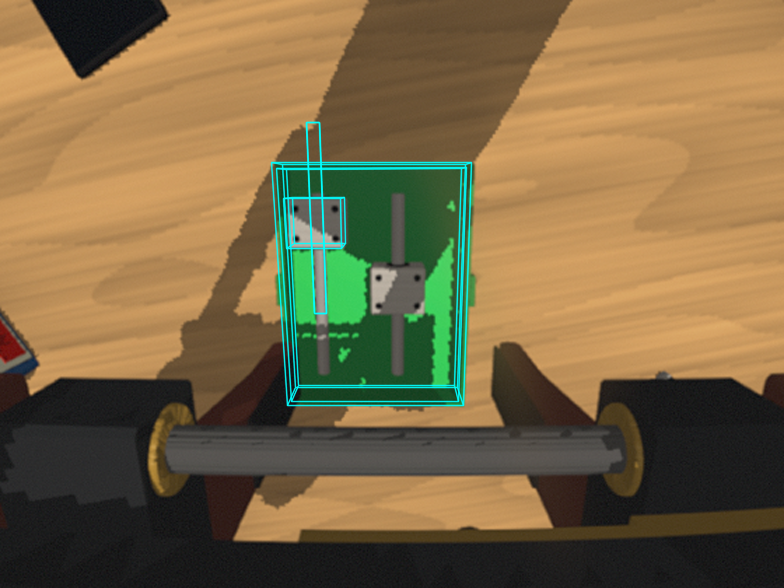

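Call:
servo_tool(
  steps=[
    {"travel": [0, 0, 0], "roll": 0.182, "jaw": 8.5},
    {"travel": [0, 0, 0], "roll": 0.182, "jaw": 8.5},
    {"travel": [0, 0, 0], "roll": 0.182, "jaw": 8.5},
    {"travel": [0, 0, 0], "roll": 0.182, "jaw": 8.5},
    {"travel": [0, 0, 0], "roll": 0.182, "jaw": 8.5},
    {"travel": [0, 0, 0], "roll": 0.182, "jaw": 8.5},
    {"travel": [0, 0, 0], "roll": 0.182, "jaw": 8.5},
    {"travel": [0, 0, 0], "roll": 0.182, "jaw": 8.5},
  ],
)

```text
t: 25.55
ee_pos: [0.5022, -0.3768, 0.3252]
orientation: [[-0.074, -0.003, 0.997], [-0.997, 0.003, -0.074], [-0.002, -1.0, -0.003]]
ft_force: [-0.7, 0.6, -0.3]
opening: 0.085
```

Call:
servo_tool(
  steps=[
    {"travel": [0, 0, 0], "roll": 0.182, "jaw": 8.5},
    {"travel": [0, 0, 0], "roll": 0.182, "jaw": 8.5},
    {"travel": [0, 0, 0], "roll": 0.182, "jaw": 8.5},
    {"travel": [0, 0, 0], "roll": 0.182, "jaw": 8.5},
    {"travel": [0, 0, 0], "roll": 0.176, "jaw": 8.5},
    {"travel": [0, 0, 0], "roll": 0, "jaw": 8.5},
  ],
)

```text
t: 26.3
ee_pos: [0.5022, -0.3769, 0.3256]
orientation: [[-0.825, -0.003, 0.565], [-0.565, 0.002, -0.825], [0.001, -1.0, -0.003]]
ft_force: [0.2, -0.4, -0.3]
opening: 0.0851
```

```bash
python3 plan.py .6291 -.2024 .16 -.969
```

```text
t 26.3 roll -0.001 travel cm x,y,z [-20.33   0.26  -7.2 ] j [-0.7   0.17  1.29  0.    1.69  0.27] j6 end 0.27 F [ 0.2 -0.4 -0.3] open 8.51
```

Call:
servo_tool(
  steps=[
    {"travel": [-4, 0, -1.4], "roll": 0, "jaw": 8.5},
    {"travel": [-5, 0, -1.8], "roll": 0, "jaw": 8.5},
    {"travel": [-5, 0, -1.8], "roll": 0, "jaw": 8.5},
    {"travel": [-4, 0, -1.4], "roll": 0, "jaw": 8.5},
    {"travel": [-2.3, 0.2, -0.8], "roll": 0, "jaw": 8.5},
    {"travel": [0, 0, 0], "roll": 0, "jaw": 8.5},
    {"travel": [0, 0, 0], "roll": 0, "jaw": 8.5},
  ],
)

```text
t: 27.18
ee_pos: [0.6289, -0.2043, 0.3256]
orientation: [[-0.826, -0.001, 0.563], [-0.563, -0.0, -0.826], [0.001, -1.0, -0.0]]
ft_force: [0.1, 0.0, -0.5]
opening: 0.0849
```

```bash
python3 plan.py .6291 -.2024 .16 -.969; python3 wl.py w13 motor
```

```text
t 27.175 roll -0.003 travel cm x,y,z [-0.12  0.26 -0.15] j [-0.37  0.26  1.19 -0.    1.7   0.61] j6 end 0.6 F [ 0.1  0.  -0.5] open 8.49
27.175 [ 0.6289 -0.2043  0.3256] grasp pt px [[396.5064 393.3115]]
```

View pics/w13.png

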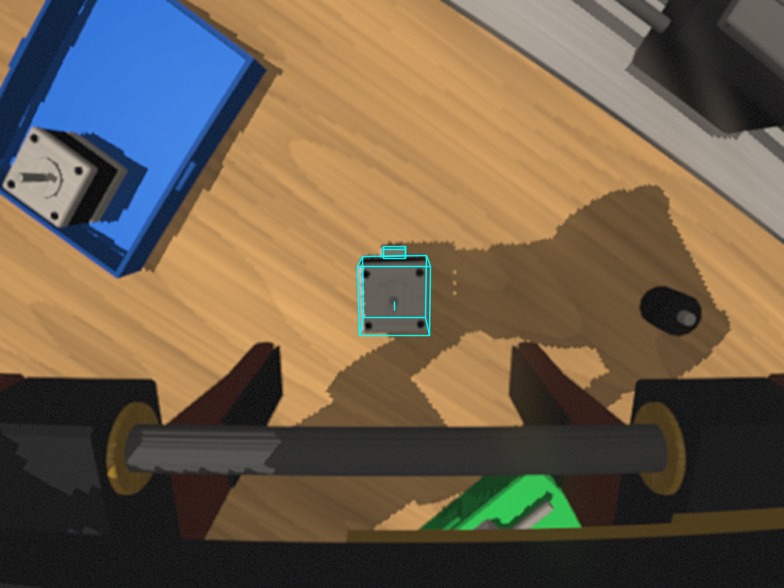

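Call:
servo_tool(
  steps=[
    {"travel": [-0.1, 4, -0.1], "roll": 0, "jaw": 8.5},
    {"travel": [0, 4.5, 0], "roll": 0, "jaw": 7},
    {"travel": [0, 3.6, 0], "roll": 0, "jaw": 6.5},
    {"travel": [0, 1.5, 0], "roll": 0, "jaw": 6},
    {"travel": [0, 0, 0], "roll": 0, "jaw": 4.8},
    {"travel": [0, 0, 0], "roll": 0, "jaw": 3.6},
    {"travel": [0, 0, 0], "roll": 0, "jaw": 3.6},
    {"travel": [0, 0, 0], "roll": 0, "jaw": 3.6},
  ],
  grip_force=40,
)

```text
t: 28.22
ee_pos: [0.6303, -0.202, 0.1924]
orientation: [[-0.826, 0.003, 0.564], [-0.564, -0.002, -0.826], [-0.002, -1.0, 0.003]]
ft_force: [-0.5, -1.3, 6.5]
opening: 0.0415
```

Call:
servo_tool(
  steps=[
    {"travel": [0, 0, 0], "roll": 0, "jaw": 3.6},
    {"travel": [0, -1, 0], "roll": 0, "jaw": 3.6},
    {"travel": [0, -3, 0], "roll": 0, "jaw": 3.6},
    {"travel": [0, -4, 0], "roll": 0, "jaw": 3.6},
    {"travel": [0, -4, 0], "roll": 0.163, "jaw": 3.6},
    {"travel": [0, 0, 0], "roll": 0.163, "jaw": 3.6},
    {"travel": [0, 0, 0], "roll": 0.163, "jaw": 3.6},
    {"travel": [0, 0, 0], "roll": 0.163, "jaw": 3.6},
  ],
)

```text
t: 29.22
ee_pos: [0.6297, -0.2015, 0.3097]
orientation: [[-0.998, -0.001, -0.058], [0.058, 0.001, -0.998], [0.001, -1.0, -0.001]]
ft_force: [-0.5, -0.3, -2.3]
opening: 0.0416
```

```bash
python3 - <<'E'
from f2 import *
print(tf(P['mbin'],[(.026,.0,.003)]))
E
python3 plan.py .6465 -.0026 .14 -1.62;python3 wl.py w14 mbin
```

```text
[[ 0.6465 -0.0026  0.003 ]]
t 29.225 roll -0.009 travel cm x,y,z [ -0.7    0.67 -19.95] j [-0.36  0.26  1.21  0.    1.67  1.27] j6 end 1.26 F [-0.5 -0.3 -2.3] open 4.16
29.225 [ 0.6297 -0.2015  0.3097] grasp pt px [[397.15   392.4219]]
```

View pics/w14.png

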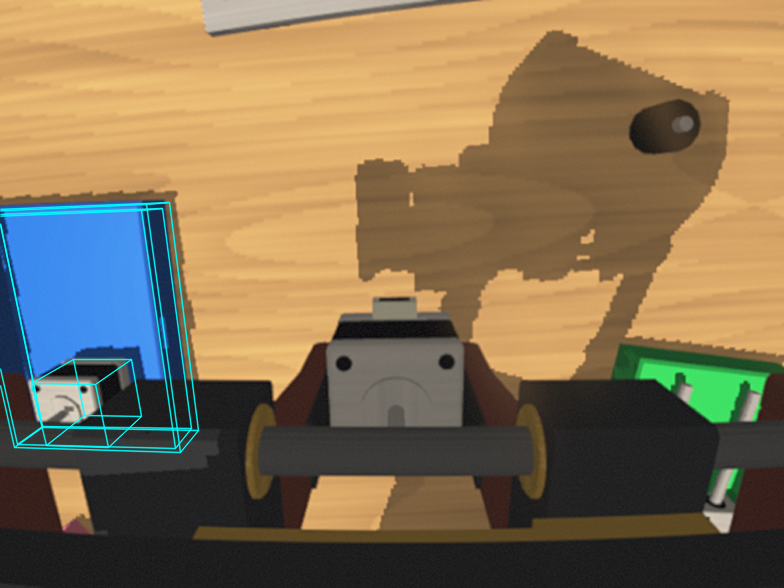

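Call:
servo_tool(
  steps=[
    {"travel": [-0.1, 0, -4], "roll": -0.009, "jaw": 3.6},
    {"travel": [-0.2, 0, -5], "roll": 0, "jaw": 3.6},
    {"travel": [-0.2, 0, -5], "roll": 0, "jaw": 3.6},
    {"travel": [-0.1, 0, -4], "roll": 0, "jaw": 3.6},
    {"travel": [-0.1, 0, -2], "roll": 0, "jaw": 3.6},
    {"travel": [0, 0, 0], "roll": 0, "jaw": 3.6},
    {"travel": [0, 0, 0], "roll": 0, "jaw": 3.6},
  ],
)

```text
t: 30.15
ee_pos: [0.646, -0.0035, 0.3098]
orientation: [[-0.999, -0.0, -0.045], [0.045, -0.001, -0.999], [0.0, -1.0, 0.001]]
ft_force: [-0.1, -0.6, -2.3]
opening: 0.0419
```

```bash
python3 plan.py .6465 -.0026 .029 -1.62;python3 wl.py w15 mbin; python3 - <<'E'
from f2 import *
im=env.read_camera('top');c=cam('top');draw(im,c,'mbin',P['mbin'],235,95,335,195,5,'pics/t2.png')
E
```

```text
t 30.15 roll 0.004 travel cm x,y,z [-0.05 11.78 -0.1 ] j [-0.06  0.22  1.26 -0.    1.67  1.56] j6 end 1.56 F [-0.1 -0.6 -2.3] open 4.19
30.15 [ 0.646  -0.0035  0.3098] grasp pt px [[397.142  392.4429]]
```

View pics/w15.png

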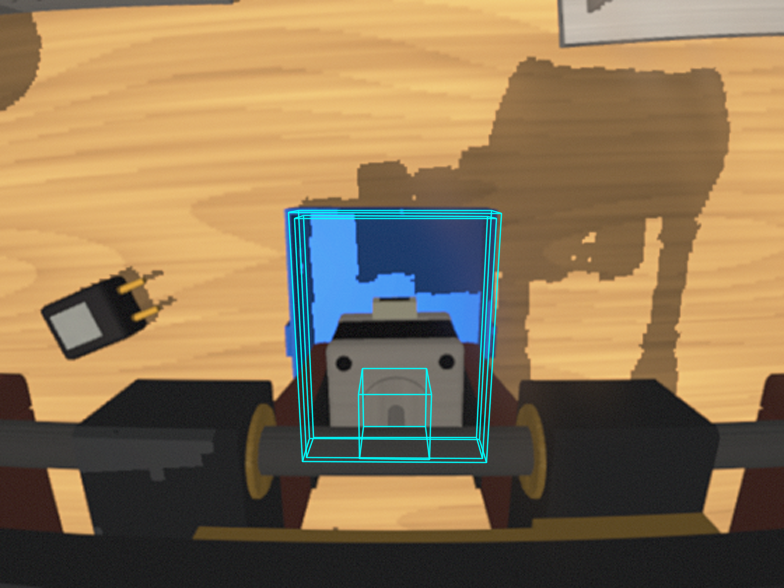

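Call:
servo_tool(
  steps=[
    {"travel": [0, 3.5, -0.1], "roll": 0.004, "jaw": 3.6},
    {"travel": [0, 4, 0], "roll": 0, "jaw": 3.6},
    {"travel": [0, 2.4, 0], "roll": 0, "jaw": 3.6},
    {"travel": [0, 1.1, 0], "roll": 0, "jaw": 3.6},
    {"travel": [0, 0.1, 0], "roll": 0, "jaw": 3.6},
    {"travel": [0, 0, 0], "roll": 0, "jaw": 3.6},
  ],
)

```text
t: 31.0
ee_pos: [0.6465, -0.0016, 0.2006]
orientation: [[-0.999, 0.002, -0.049], [0.049, -0.0, -0.999], [-0.002, -1.0, 0.0]]
ft_force: [0.7, 0.3, -2.3]
opening: 0.0418
```

Call:
servo_tool(
  steps=[
    {"travel": [0, 0.12, 0], "roll": 0, "jaw": 3.6},
    {"travel": [0, 0, 0], "roll": 0, "jaw": 3.6},
  ],
)

```text
t: 31.25
ee_pos: [0.6462, -0.0012, 0.1985]
orientation: [[-0.999, 0.001, -0.048], [0.048, -0.0, -0.999], [-0.001, -1.0, 0.0]]
ft_force: [1.0, 0.4, -1.6]
opening: 0.0419
```

Call:
servo_tool(
  steps=[
    {"travel": [0, 0.2, 0], "roll": 0, "jaw": 3.6},
    {"travel": [0, 0, 0], "roll": 0, "jaw": 3.6},
  ],
)

```text
t: 31.5
ee_pos: [0.6459, -0.0012, 0.1956]
orientation: [[-0.999, -0.0, -0.048], [0.048, -0.0, -0.999], [0.0, -1.0, 0.0]]
ft_force: [-0.2, 0.1, -2.6]
opening: 0.0413
```

Call:
servo_tool(
  steps=[
    {"travel": [0, 0.08, 0], "roll": 0, "jaw": 3.6},
    {"travel": [0, 0, 0], "roll": 0, "jaw": 3.6},
  ],
)

```text
t: 31.75
ee_pos: [0.646, -0.0012, 0.1954]
orientation: [[-0.999, 0.0, -0.048], [0.048, 0.0, -0.999], [-0.0, -1.0, -0.0]]
ft_force: [-1.9, -0.2, 1.3]
opening: 0.0416
```

Call:
servo_tool(
  steps=[
    {"travel": [0, 0, 0], "roll": 0, "jaw": 4.4},
    {"travel": [0, 0, 0], "roll": 0, "jaw": 4.9},
    {"travel": [0, 0, 0], "roll": 0, "jaw": 4.9},
    {"travel": [0, -1.5, 0], "roll": 0, "jaw": 4.9},
    {"travel": [0, -4, 0], "roll": 0, "jaw": 5},
    {"travel": [0, -5, 0], "roll": 0, "jaw": 7},
    {"travel": [0, -4, 0], "roll": 0, "jaw": 8},
    {"travel": [4, -2, 0], "roll": 0, "jaw": 8},
  ],
)

```text
t: 32.75
ee_pos: [0.6068, 0.0006, 0.3632]
orientation: [[-0.999, 0.004, -0.048], [0.048, -0.0, -0.999], [-0.004, -1.0, 0.0]]
ft_force: [-1.2, 0.7, 0.2]
opening: 0.0768
```

Call:
servo_tool(
  steps=[
    {"travel": [5, 0, 0], "roll": 0, "jaw": 8},
    {"travel": [5, 0, 0], "roll": 0, "jaw": 8},
    {"travel": [5, 0, 0], "roll": 0, "jaw": 8},
    {"travel": [3, 0, 0], "roll": 0, "jaw": 8},
    {"travel": [0, 0, 0], "roll": 0, "jaw": 8},
  ],
)

```text
t: 33.38
ee_pos: [0.425, 0.0095, 0.3619]
orientation: [[-0.999, 0.004, -0.048], [0.048, -0.0, -0.999], [-0.004, -1.0, 0.0]]
ft_force: [1.0, 0.8, -0.6]
opening: 0.0798
```

```bash
python3 - <<'E'
from h import *
for n in('top','side','wrist'): cv2.imwrite(f'pics/{n}9.png',env.read_camera(n))
im=cv2.imread('pics/top9.png');crop(im,70,95,310,255,3.3,'pics/t9.png')
im=cv2.imread('pics/side9.png');crop(im,130,130,470,340,2.3,'pics/s9.png')
s=env.sense();print(s['t'],s['ee_pos'],s['ft_force'])
E
```

```text
33.525 [0.4268 0.0093 0.3606] [-0.2278 -0.3518 -0.8551]
```

View pics/t9.png

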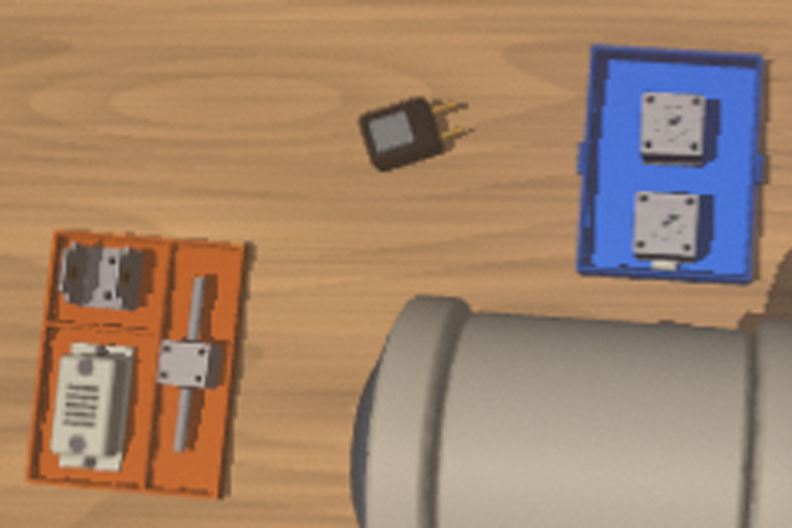

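View pics/s9.png

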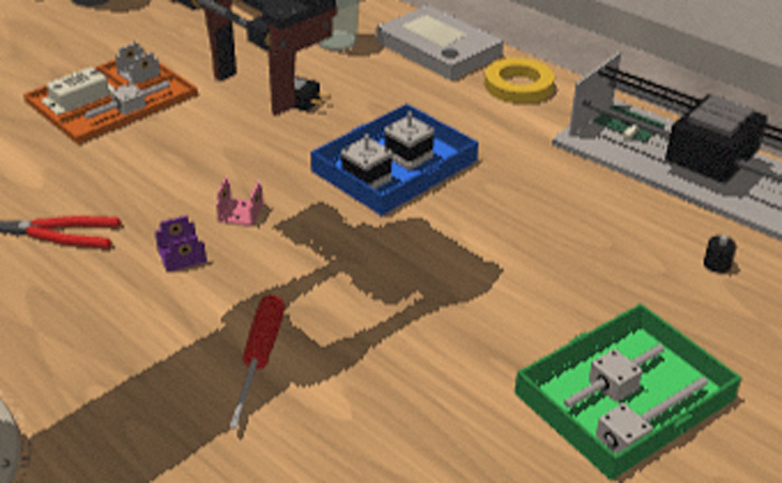

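View pics/wrist9.png

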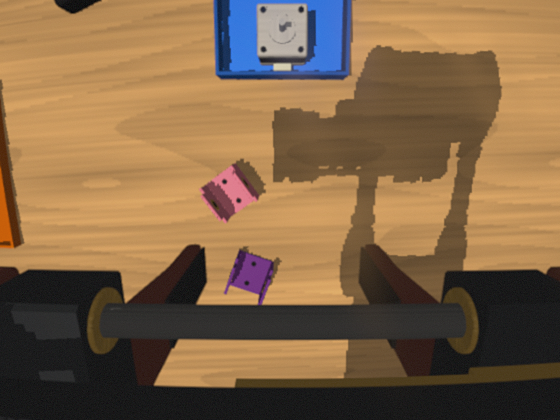

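Every part is in its place, upright or flat, and the kit shaft has not moved (top crop: block at about (185,362), same pose as before). The tool is clear of everything and stopped, so I'm handing in.

```bash
python3 -c "
from rig import env
print(env.finish_job())"
```

```text
the job is handed in; nothing more can be done
None
```

The job is done and handed in at about 33.5 s of the 96 s.

- **Bracket:** the grey bracket stands in the smaller bay of the orange tray. I left the pink and purple ones alone.
- **Cover:** it lies in the larger empty bay, lengthwise along the tray.
- **Shafts:** the loose shaft lies flat in the green bin beside the one in stock. The tray's own shaft was not touched.
- **Motor:** it stands spindle up on the free floor of the blue bin.

I lowered each part until it touched the floor (about 4–6 N) before opening the jaws.

**Last checks:** the final top and side pictures show all four parts flat or upright in their places, with the tray's shaft unmoved. The gripper was clear of everything and the wrist force was near zero. The top picture did not show the green bin, because I cropped it out. For that bin I relied on the side picture and an earlier wrist picture.

**Disagreements:** the wrist and top cameras differed by about 3–4 mm on the tray and about 5 mm on the bracket. I used the wrist values for both. They agreed to about 2 mm on everything else.

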